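Load the dwell rail and start the timer

ROBOT

A 6-joint arm with a two-finger parallel gripper is mounted at the origin on the work surface. World frame = base frame: x ahead of the robot, y to its left, z up, the work surface at z = 0. Lengths are in mm, angles in rad, forces in N, time in s.
With the tool pointing down it reaches from about 350 to 975 mm from the base axis. Payload 7.1 kg.
Tool frame: the origin (TCP) lies on the mounting face of the last link; the fingertips stand 182 mm ahead of it and the grasp point (between the pads) lies 163 mm ahead of it (ctrl.tip_reach is the distance from the TCP to the fingertips, in mm); z points along the fingers, y is the direction in which the jaws open and shut (so a half turn about z gives the same grasp; the last joint's range is limited). The gripper opens to 88 mm and grips with 3 to 60 N. Pads are 20 mm wide; open, the fingers measure 115 mm over their backs; the gripper's body (75 mm by 178 mm) begins 61 mm behind the grasp point.
Start: joints at [-0.019, 0.423, 1.63, -0, 1.089, -0.019], TCP at [624.985, 0.026, 404.675] pointing down, gripper open.
Joint ranges: [-3, 3], [-0.9, 2.11], [0.09, 2.58], [-1.31, 4.45], [0.11, 2.69], [-2.54, 2.54]. Speed limits (rad/s): [2.39, 2.39, 3.01, 3.14, 3.14, 3.14].

INTERFACE

Orientations are given as a rotation vector (axis times angle).
In Python, from workcell import ctrl gives the robot as it stands.
- The arm moves only by the tool jog_arm, never from a script. Its argument "steps" is a list that holds one entry, the list of rows, each a list of 7 numbers: the shift along the tool's x, y, z in m, then the turn, a rotation vector about the tool's x, y, z in degrees, then the gripper's target within -1 to 1 (shut at 1, half-way at 0, fully open at -1). A call has 1 to 20 rows; each row shifts and turns the commanded pose from where the row before left it, along the tool's axes as they then stand; what a row does not reach is not made up. A row lasts 1/12 s, in which the tool goes at most 41.7 mm and 7.16 degrees, less where a joint would pass 70% of its speed; a pose out of reach is approached as far as the arm can. A call is refused whole if a number of a shift passes 0.0417 or a number of a turn 7.16, either way. A call with a gripper value outside its range is refused whole. The fingers move at their own pace and stop on an object; the grip force is fixed at half the most. Time passes only in rows, so rows that do not move let the fingers close. It gives the time, the measured TCP pose, the force and the opening at its end, in the units of the state.
- ctrl.get_obs(): the state, without advancing time (a new reading comes with each control period).
- ctrl.get_image(name): name is "scene" or "side" or "wrist"; returns the picture (384x512x3 uint8, red, green, blue); there is no depth.
- ctrl.camera_info(name): a dict with "fx", "fy", "cx", "cy" (pixels), "dist" ([k1, k2, p1, p2, k3] as OpenCV has them; the pictures are not rectified), "origin" and "attitude" of the camera in the world; the wrist camera has in their place "T_tool_cam" (4x4, takes a point from camera to tool coordinates, whose origin is the TCP and whose axes are the flange's). Camera axes: x right, y down, z forward; pixel columns grow to the right and rows downward; lengths in mm; the calibration is good to about 2 mm. A picture is of the moment at which its call begins: read the wrist's pose just before it. camera_info takes no time and is no camera call.
- ctrl.close_job(): hands the job in, once; it reports no verdict.
Trained networks look in the newest picture that a camera, given by its name, has taken for a name from the list of things; names that differ only in an ending like _2 or _b are one class to them, and where a whole thing is asked for, a point or a joint stands for the part that bears it (a point fixed in the world has none). Each returns a list of dicts, best first, with "p" (0 to 1); they miss things now and then, are a little off and sometimes report something else, mostly with a low value. They report only what shows in the picture. A call takes as long as a camera call. They do not tell look-alikes from the thing itself.
- ctrl.look_for(thing, camera): "bbox" ([left, top, right, bottom] in pixels, round what is visible of it).
- ctrl.trace(thing, camera): "pixels" (384x512 bool, what is visible of it) and "bbox" ([left, top, right, bottom] in pixels, round what is visible of it).
- ctrl.landmark_of(thing, camera): "uv" ([column, row] in pixels: a listed point, or the origin of a listed thing).
The state is a dict: "t": time; "qpos": joint angles; "qvel": joint speeds; "joint_torque": joint torques, N m; "ee_pos": TCP position; "orientation": TCP orientation; "ft_force": force on the tool from outside, world axes, zero at the start; "moment": the same for the moment, N m; "width": finger opening in mm.
Only numpy, scipy, OpenCV 4.12 (cv2) and the standard library are available. Lean on these libraries where they do the work, as an engineer would, in place of code of your own. Each camera call takes 0.05 s, during which the arm holds its last target.

TASK

Bend-test coupons wait for their penetrant dwell in the welding shop: take the two finished white coupons off the drip rail and put them in the steel tin, hang every red-dyed coupon over the rail bar with a leg on each side and none touching another, and roll the timer's two thumbwheels until they read 15 minutes. Once all that is so, press the yellow reset key fully down and let it up, and only then the green start key, one at a time. Leave the spray can, the chipping hammer and the wire brush where they are.

Things in the scene. Friction and masses are not known exactly. Their poses are not given: they have to be found in the camera images.
- coupon_a_c (a point): Red-dyed coupon: 6 mm plate 50 mm wide bent to an upside-down U, 70 mm high, 52 mm over the legs (40 between), 0.28 to 0.45 kg. Point: its centre, 35 mm above the leg ends. x from leg to leg, y along the width, z up through the crown. Legs flat outside up to 44 mm, half-round above. Grey legs, red crown. Stands on the bench on its leg ends at the start; may be absent.
- coupon_b_c (a point): Red-dyed coupon: 6 mm plate 50 mm wide bent to an upside-down U, 70 mm high, 52 mm over the legs (40 between), 0.28 to 0.45 kg. Point: its centre, 35 mm above the leg ends. x from leg to leg, y along the width, z up through the crown. Legs flat outside up to 44 mm, half-round above. Grey legs, red crown. Stands on the bench on its leg ends at the start; may be absent.
- coupon_c_c (a point): Red-dyed coupon: 6 mm plate 50 mm wide bent to an upside-down U, 70 mm high, 52 mm over the legs (40 between), 0.28 to 0.45 kg. Point: its centre, 35 mm above the leg ends. x from leg to leg, y along the width, z up through the crown. Legs flat outside up to 44 mm, half-round above. Grey legs, red crown. Stands on the bench on its leg ends at the start; may be absent.
- coupon_d_c (a point): Red-dyed coupon: 6 mm plate 50 mm wide bent to an upside-down U, 70 mm high, 52 mm over the legs (40 between), 0.28 to 0.45 kg. Point: its centre, 35 mm above the leg ends. x from leg to leg, y along the width, z up through the crown. Legs flat outside up to 44 mm, half-round above. Grey legs, red crown. Stands on the bench on its leg ends at the start; may be absent.
- done_a_c (a point): Finished white coupon: 6 mm plate 50 mm wide bent to an upside-down U, 70 mm high, 52 mm over the legs (40 between), 0.28 to 0.45 kg. Point: its centre, 35 mm above the leg ends. x from leg to leg, y along the width, z up through the crown. Legs flat outside up to 44 mm, half-round above. White all over. Hangs on the rail at the start.
- done_b_c (a point): Finished white coupon: 6 mm plate 50 mm wide bent to an upside-down U, 70 mm high, 52 mm over the legs (40 between), 0.28 to 0.45 kg. Point: its centre, 35 mm above the leg ends. x from leg to leg, y along the width, z up through the crown. Legs flat outside up to 44 mm, half-round above. White all over. Hangs on the rail at the start.
- rail: Drip rail, fixed: 18 mm steel bar, level along y, axis 131 mm up, between uprights (inner faces y = -152 and +152 mm, 147 mm high), over an aluminium drip tray 110 x 350 mm, 18 mm high. Origin: bench level under the bar's middle. A hanging coupon has its centre 111 mm above this origin and its x along the rail's x, either way round.
- bar_top (a point): The middle of the bar's top line, 140 mm above the bench. y runs along the bar, z is up.
- tin: Open steel tin for finished coupons, fixed, 150 (x) x 180 (y) mm outside, 55 mm high, 3 mm walls and floor. Origin: centre of its underside.
- timer: Dwell timer, fixed: blue box 150 (x) x 180 (y) x 60 mm high, flat grey top. In its axes, two thumbwheels, axles along y: rubber halves at y = +48 mm (tens) and -2 mm (units); at y = -55 mm the yellow reset key (x = -36 mm) and green start key (x = +36 mm). Origin: centre of its underside, z up.
- tens_top (a point): Top of the tens thumbwheel's fluted rubber half (24 mm wide about this point, radius 31 mm), 77 mm above the bench, 17 above the box; axes as the timer. A fingertip laid on it with 4 to 10 N and drawn along +x rolls it to higher numbers, about 19 mm of travel each; -x to lower. Its white half (y = +12 to +32 mm of here) carries 0 to 9; the one in the window on top is the setting.
- units_top (a point): The same point of the units thumbwheel, 50 mm along -y from the tens one (to its right as the robot sees it); it works in the same way, with its own white half at y = +12 to +32 mm of here.
- tens (a joint): Angle of the tens thumbwheel, rad: 0 at number 0, 0.628 more per number up to 9 (5.65). It clicks into place at each number (2 to 3 N at the rim moves it over a click); stops beyond 0 and 9. Starts at 2 to 4; 1 is at 0.628.
- units (a joint): Angle of the units thumbwheel, rad: 0 at number 0, 0.628 more per number up to 9 (5.65). It clicks into place at each number (2 to 3 N at the rim moves it over a click); stops beyond 0 and 9. Starts at 0 to 2; 5 is at 3.142.
- reset_key (a joint): Travel of the yellow reset key in m: 0 up, 0.006 fully down (5 N); springs back.
- reset_key_top (a point): Centre of the top of the yellow reset key, a round key of 28 mm diameter, 82 mm above the bench when up; pressed straight down.
- start_key (a joint): Travel of the green start key in m: 0 up, 0.006 fully down (5 N); springs back.
- start_key_top (a point): Centre of the top of the green start key, like the reset key.
- spray_can_center (a point): Red spray can, 58 mm diameter, 165 mm tall, standing; this is its centre. Leave alone.
- hammer_mid (a point): Chipping hammer lying on the bench, 216 mm long, head 130 mm across; centre of its handle. Leave alone.
- brush_mid (a point): Wire brush lying on the bench, 200 x 34 x 30 mm, on its wooden back with brass bristles up; its centre. Leave alone.
Things that resemble listed ones, but are neither listed nor needed, are in the scene too. What is shaped like the part that bears coupon_d_c but blue or turquoise is not meant.

How it is judged:
By the outcome, as a careful person would: the job done as asked, in the order asked, and still so for the second after the job is handed in, with the robot touching nothing.
Of coupon_a, coupon_b, coupon_c, coupon_d only 3 to 4 are there at a start; the rules pass over those that are not, and their reading is None.
At some moment in a run one of coupon_a, coupon_b, coupon_c, coupon_d may be knocked a few centimetres aside while the robot is not near it.
It also fails if it takes over 200 s, if anything falls off the work surface, if the arm or the gripper's body presses on something with over 40 N, if the wrist force passes 120 N, or if a joint passes its speed limit or range.

## Working session

There is one attempt and no reset: what is moved stays moved. The work goes in short steps, Python scripts to look and compute and a tool call to move; the robot and the scene stay as the last step left them, time stands still between calls to the robot, and variables do not carry over. Pictures are saved under pics/ and viewed, and the job is handed in when it is done.

Besides the shell and the picture viewer there is one more tool, called by a JSON object that holds its "api" and its "payload", one argument or row to a line. jog_arm: Moves the arm, as the interface text tells. Its arguments: {"type":"object","properties":{"steps":{"type":"array"}},"required":["steps"]}

```bash
ls -la; mkdir -p pics; python3 - <<'E'
from workcell import ctrl
import cv2, numpy as np
o=ctrl.get_obs(); print(o)
for n in ["scene","side","wrist"]:
    im=ctrl.get_image(n); cv2.imwrite(f"pics/{n}0.png",cv2.cvtColor(im,cv2.COLOR_RGB2BGR)); print(n,ctrl.camera_info(n))
E
```

```text
total 12
drwxr-xr-x  3 agent agent 4096 Dec  6 16:17 .
drwxr-xr-x 23 root  root  4096 Dec  6 16:17 ..
drwxr-xr-x  2 agent agent 4096 Dec  6 16:17 pics
{'t': 0.0, 'qpos': array([-1.89723840e-02,  4.23833011e-01,  1.63067667e+00, -2.23183143e-06,
        1.08859768e+00, -1.89804267e-02]), 'qvel': array([ 0.00012117,  0.00179151, -0.00163114, -0.00205916,  0.00210346,
       -0.00066963]), 'joint_torque': array([ 1.28069914e-03, -5.44622147e+01, -2.73670936e+01,  6.42951974e-02,
        2.27214623e-02, -1.51321510e-04]), 'ee_pos': array([6.24725490e+02, 4.79353558e-02, 4.03911614e+02]), 'orientation': array([-2.22066046e+00, -2.22068062e+00,  1.65185242e-03]), 'ft_force': array([-0.94277536,  0.33930144,  0.49963669]), 'moment': array([ 0.02634258,  0.01422088, -0.02742436]), 'width': 87.98489099422551}
scene {'fx': 351.50976891804913, 'fy': 351.50976891804913, 'cx': 256.88519409172517, 'cy': 194.82889215882454, 'dist': array([0.03318981, 0.        , 0.        , 0.        , 0.        ]), 'origin': array([1111.98908549,  400.84956925,  788.01257679]), 'attitude': array([-1.23127519, -2.2
[... 178 characters left out ...]
    ,  0.        ,  0.        ]), 'origin': array([-132.38709129, -723.14379014, 1012.24206207]), 'attitude': array([-2.17553245,  0.84529939, -0.37346528])}
wrist {'fx': 277.83830939719496, 'fy': 277.83830939719496, 'cx': 256.1776596562789, 'cy': 186.60405469747636, 'dist': array([0.01492678, 0.        , 0.        , 0.        , 0.        ]), 'T_tool_cam': array([[-2.41374419e-04, -9.60939796e-01, -2.76757387e-01,
         7.52247954e+01],
       [ 9.99999773e-01, -4.05950657e-04,  5.37365160e-04,
        -1.28709695e+00],
       [-6.28725410e-04, -2.76757194e-01,  9.60939676e-01,
         2.09149189e+01],
       [ 0.00000000e+00,  0.00000000e+00,  0.00000000e+00,
         1.00000000e+00]])}
```

View pics/scene0.png

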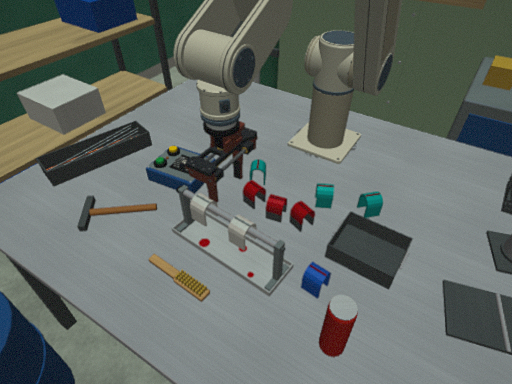

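View pics/side0.png

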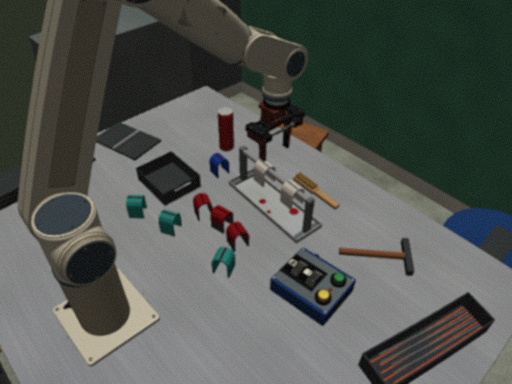

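View pics/wrist0.png

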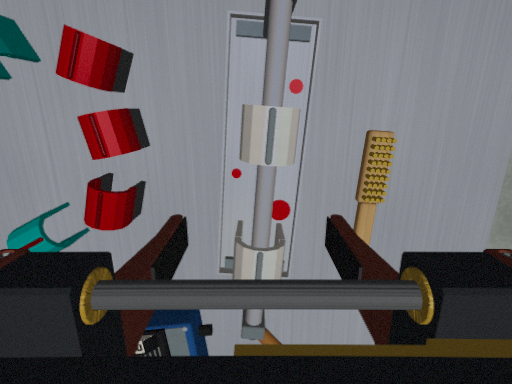

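```bash
cat > h.py <<'E'
from workcell import ctrl
import numpy as np, cv2
from scipy.spatial.transform import Rotation as R
def cam(name):
    c=ctrl.camera_info(name)
    K=np.array([[c['fx'],0,c['cx']],[0,c['fy'],c['cy']],[0,0,1.]])
    if name=='wrist':
        o=ctrl.get_obs(); T=np.eye(4); T[:3,:3]=R.from_rotvec(o['orientation']).as_matrix(); T[:3,3]=o['ee_pos']
        M=T@np.array(c['T_tool_cam'])
    else:
        M=np.eye(4); M[:3,:3]=R.from_rotvec(c['attitude']).as_matrix(); M[:3,3]=c['origin']
    return K,np.array(c['dist']),M
def ray(C,uv):
    K,d,M=C
    p=cv2.undistortPoints(np.array(uv,float).reshape(-1,1,2),K,d).reshape(-1,2)
    v=np.c_[p,np.ones(len(p))]@M[:3,:3].T
    return M[:3,3],v
def onz(C,uv,z):
    o,v=ray(C,uv); s=(z-o[2])/v[:,2]
    return o+v*s[:,None]
def proj(C,P):
    K,d,M=C; P=np.atleast_2d(np.array(P,float))
    Q=(P-M[:3,3])@M[:3,:3]
    return cv2.projectPoints(Q.reshape(-1,1,3),np.zeros(3),np.zeros(3),K,d)[0].reshape(-1,2)
def snap(name,fn=None):
    C=cam(name); im=cv2.cvtColor(ctrl.get_image(name),cv2.COLOR_RGB2BGR)
    if fn: cv2.imwrite('pics/'+fn,im)
    return C,im
def rz(cx,cy,yaw):
    c,s=np.cos(yaw),np.sin(yaw); return np.array([[c,-s],[s,c]]),np.array([cx,cy])
E
python3 - <<'E'
from h import *
Z=dict(coupon_a_c=35,done_a_c=111,bar_top=140,tin=0,timer=0,tens_top=77,units_top=77,reset_key_top=82,start_key_top=82,spray_can_center=82,hammer_mid=None,brush_mid=None,rail=0)
for cn in ["scene","side","wrist"]:
    C,im=snap(cn)
    for t,z in Z.items():
        if z is None: continue
        for d in ctrl.landmark_of(t,cn):
            if d['p']<.2: continue
            P=onz(C,d['uv'],z)[0]
            print(cn,t,round(d['p'],2),np.round(d['uv'],0),np.round(P[:2],0))
print(ctrl.get_obs()['t'])
E
```

```text
scene done_a_c 0.7 [230. 215.] [610.  -5.]
scene done_a_c 0.62 [206. 205.] [615. -80.]
scene bar_top 0.77 [229. 215.] [634.  10.]
scene tin 0.75 [368. 253.] [435. 335.]
scene timer 0.91 [179. 175.] [ 468. -333.]
scene tens_top 0.58 [195. 161.] [ 448. -267.]
scene units_top 0.9 [180. 156.] [ 455. -324.]
scene reset_key_top 0.62 [170. 150.] [ 455. -367.]
scene start_key_top 0.54 [157. 158.] [ 511. -373.]
scene start_key_top 0.2 [184. 177.] [ 535. -237.]
scene spray_can_center 0.9 [334. 328.] [732. 349.]
scene rail 0.62 [231. 252.] [640.  15.]
side done_a_c 0.83 [293. 195.] [624. -89.]
side bar_top 0.83 [276. 172.] [638.  -2.]
side bar_top 0.74 [218. 217.] [381. -32.]
side tin 0.7 [168. 182.] [442. 332.]
side timer 0.6 [308. 293.] [ 458. -314.]
side tens_top 0.62 [300. 262.] [ 472. -263.]
side units_top 0.65 [313. 277.] [ 460. -321.]
side reset_key_top 0.62 [322. 291.] [ 441. -370.]
side reset_key_top 0.33 [300. 264.] [ 464. -269.]
side start_key_top 0.58 [339. 273.] [ 517. -361.]
side rail 0.73 [273. 206.] [629.  -4.]
side rail 0.56 [293. 198.] [706. -24.]
wrist done_a_c 0.65 [258. 257.] [626. -84.]
wrist bar_top 0.85 [264. 189.] [631.   3.]
wrist timer 0.67 [165. 344.] [ 469. -314.]
wrist tens_top 0.78 [138. 364.] [ 459. -269.]
wrist tens_top 0.44 [112. 131.] [468.  49.]
wrist tens_top 0.24 [164. 344.] [ 499. -236.]
wrist start_key_top 0.33 [267. 132.] [636.  49.]
wrist rail 0.85 [258. 161.] [626.   2.]
1.95
```

{"api": "jog_arm", "payload": {
  "steps": [
    [[0,-0.03,0,0,0,0,-1],[0,-0.03,0,0,0,0,-1],[0,-0.03,0,0,0,0,-1],[0,-0.03,0,0,0,0,-1],[0,-0.03,0,0,0,0,-1],[0,0,0,0,0,0,-1],[0,0,0,0,0,0,-1]]
  ]
}}

```text
t: 2.53
ee_pos: [474.1, 0.0, 405.1]
orientation: [2.221, 2.221, 0.001]
ft_force: [0.6, 0.6, 0.3]
width: 87.7
```

```bash
python3 - <<'E'
from h import *
C,im=snap('wrist','w1.png')
print(ctrl.get_obs()['ee_pos'],ctrl.get_obs()['orientation'])
for d in ctrl.trace('coupon_a_c','wrist'): print(d['p'],d['bbox'])
for t,z in dict(coupon_a_c=35,tin=0).items():
    for d in ctrl.landmark_of(t,'wrist'):
        print(t,round(d['p'],2),np.round(d['uv'],0),np.round(onz(C,d['uv'],z)[0][:2],0))
E
```

```text
[4.75307292e+02 2.70203082e-02 4.05288364e+02] [2.22048668e+00 2.22055276e+00 1.94338713e-03]
tin 0.42 [235. 133.] [444.  41.]
```

View pics/w1.png

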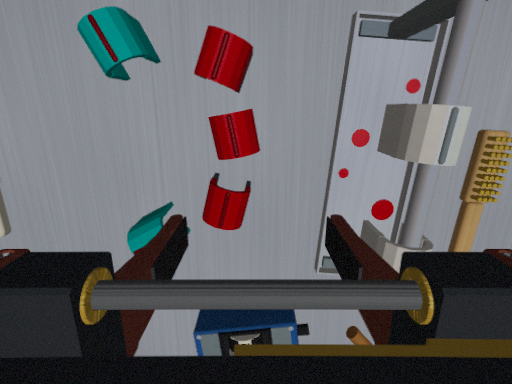

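```bash
cat > fit.py <<'E'
from h import *
from scipy.optimize import minimize
def quads(z0,zc=35):
    # U section; local z from centre: leg end -35, half-round centre at +9, top +35
    pts_o=[];pts_i=[]
    a=np.linspace(0,np.pi,13)
    o=[(26,z0-35)]+[(26*np.cos(t),9+26*np.sin(t)) for t in a]+[(-26,z0-35)]
    i=[(20,z0-35)]+[(20*np.cos(t),9+20*np.sin(t)) for t in a]+[(-20,z0-35)]
    o=np.array(o);i=np.array(i);Q=[]
    def v(p,y): return [p[0],y,p[1]]
    for k in range(len(o)-1):
        Q.append([v(o[k],-25),v(o[k+1],-25),v(o[k+1],25),v(o[k],25)])
        Q.append([v(i[k],-25),v(i[k+1],-25),v(i[k+1],25),v(i[k],25)])
        for y in(-25,25): Q.append([v(o[k],y),v(o[k+1],y),v(i[k+1],y),v(i[k],y)])
    return np.array(Q,float)
def render(C,x,y,yaw,z0,zc,S=4,shape=(384,512)):
    Q=quads(z0).reshape(-1,3); c,s=np.cos(yaw),np.sin(yaw)
    P=np.c_[c*Q[:,0]-s*Q[:,1]+x,s*Q[:,0]+c*Q[:,1]+y,Q[:,2]+zc]
    uv=proj(C,P).reshape(-1,4,2)
    m=np.zeros(shape,np.uint8)
    for q in uv: cv2.fillPoly(m,[np.round(q*16).astype(np.int32)],255,cv2.LINE_AA,4)
    return m/255.
def fit(C,mask,x,y,yaw,z0,zc):
    m=cv2.GaussianBlur(mask.astype(float),(0,0),1)
    def f(p):
        r=cv2.GaussianBlur(render(C,p[0],p[1],p[2],z0,zc),(0,0),1)
        return np.abs(r-m).sum()
    best=None
    for yw in(yaw-.3,yaw,yaw+.3):
        r=minimize(f,[x,y,yw],method='Nelder-Mead',options=dict(initial_simplex=[[x,y,yw],[x+8,y,yw],[x,y+8,yw],[x,y,yw+.2]],maxiter=150))
        if best is None or r.fun<best.fun: best=r
    return best.x,best.fun/mask.sum()
def redmask(im):
    h=cv2.cvtColor(im,cv2.COLOR_BGR2HSV)
    return ((h[...,0]<8)|(h[...,0]>172))&(h[...,1]>140)&(h[...,2]>30)
E
python3 - <<'E'
from fit import *
C=None
o=ctrl.get_obs(); im=cv2.imread('pics/w1.png'); C=cam('wrist')
m=redmask(im).astype(np.uint8); m[240:]=0
m=cv2.morphologyEx(m,cv2.MORPH_CLOSE,np.ones((5,5)))
n,l,st,ce=cv2.connectedComponentsWithStats(m)
for k in range(1,n):
    if st[k,4]<600 or st[k,0]>300: continue
    P=onz(C,ce[k],60)[0]
    for z0 in(40,44,48):
        print(np.round(ce[k]),st[k],np.round(P[:2]),z0,fit(C,l==k,P[0],P[1],0.,z0,35))
E
```

```text
[223.  58.] [ 195   26   57   66 2455] [441. 125.] 40 (array([ 4.38588974e+02,  1.23999888e+02, -3.68601507e-01]), np.float64(0.07554125802287634))
[223.  58.] [ 195   26   57   66 2455] [441. 125.] 44 (array([ 4.38294498e+02,  1.24114872e+02, -3.69489708e-01]), np.float64(0.07262845261935696))
[223.  58.] [ 195   26   57   66 2455] [441. 125.] 48 (array([ 4.39170378e+02,  1.24372260e+02, -3.76306749e-01]), np.float64(0.07516968491630514))
[234. 134.] [ 209  109   51   51 1903] [450.  44.] 40 (array([4.49592686e+02, 4.28991343e+01, 2.14290148e-01]), np.float64(0.10411940003680385))
[234. 134.] [ 209  109   51   51 1903] [450.  44.] 44 (array([4.49188979e+02, 4.28427976e+01, 2.12621654e-01]), np.float64(0.10428500108492814))
[234. 134.] [ 209  109   51   51 1903] [450.  44.] 48 (array([4.49789544e+02, 4.30073083e+01, 2.08947803e-01]), np.float64(0.10942351534238517))
[225. 207.] [ 203  178   47   52 1609] [436. -44.] 40 (array([ 4.36949331e+02, -4.37878325e+01, -2.62355671e-01]), np.float64(0.1131318156404573))
[225. 207.] [ 203  178   47   52 1609] [436. -44.] 44 (array([ 4.36787514e+02, -4.37592854e+01, -2.61997739e-01]), np.float64(0.11579117687665735))
[225. 207.] [ 203  178   47   52 1609] [436. -44.] 48 (array([ 4.37016897e+02, -4.38230191e+01, -2.61962025e-01]), np.float64(0.12152125465236861))
```

```bash
python3 - <<'E'
from h import *
im=cv2.imread('pics/w0.png') if False else cv2.imread('pics/wrist0.png')
cv2.imwrite('pics/w0big.png',cv2.resize(im[0:290,200:340],None,fx=4,fy=2.05,interpolation=cv2.INTER_CUBIC))
E
```

```text
(no output)
```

View pics/w0big.png

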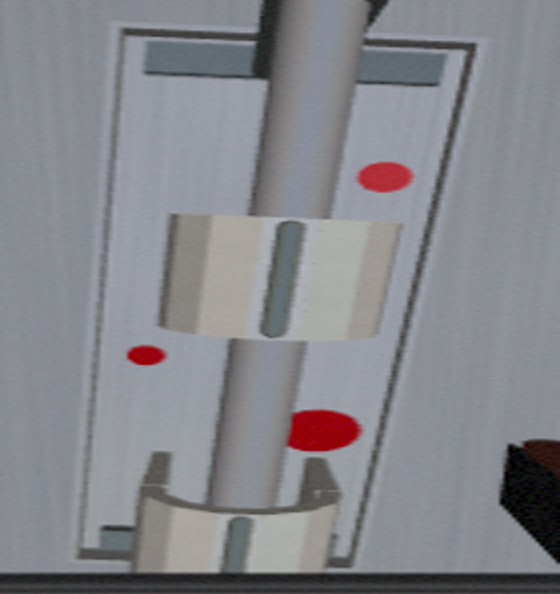

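```bash
python3 - <<'E'
from h import *
K,d,M=cam('wrist')
c=ctrl.camera_info('wrist');T=np.eye(4)
T[:3,:3]=R.from_rotvec([-2.22066046e+00, -2.22068062e+00,  1.65185242e-03]).as_matrix();T[:3,3]=[6.24725490e+02, 4.79353558e-02, 4.03911614e+02]
C=(K,d,T@np.array(c['T_tool_cam']))
f=lambda x,y:(x/4+200,y/2.05)
L=[f(275,60),f(252,212),f(232,340),f(208,505)];Rr=[f(358,60),f(330,215),f(302,340),f(287,505)]
a=onz(C,L,131);b=onz(C,Rr,131)
print(np.round(a,1));print(np.round(b,1))
t=onz(C,[f(125,32),f(475,45),f(80,555),f(350,565)],18);print(np.round(t,1))
P=(a+b)/2; k=np.polyfit(P[:,1],P[:,0],1);print(k)
E
```

```text
[[633.4 135.  131. ]
 [629.1  77.8 131. ]
 [624.9  22.7 131. ]
 [618.9 -59.8 131. ]]
[[650.1 135.  131. ]
 [646.1  76.6 131. ]
 [641.   22.7 131. ]
 [638.8 -59.8 131. ]]
[[ 594.3  175.8   18. ]
 [ 695.8  169.2   18. ]
 [ 568.9 -160.7   18. ]
 [ 670.1 -169.1   18. ]]
[6.68774387e-02 6.32354486e+02]
```

```bash
python3 - <<'E'
from h import *
K,d,M=cam('wrist')
c=ctrl.camera_info('wrist');T=np.eye(4)
T[:3,:3]=R.from_rotvec([-2.22066046e+00, -2.22068062e+00,  1.65185242e-03]).as_matrix();T[:3,3]=[6.24725490e+02, 4.79353558e-02, 4.03911614e+02]
C=(K,d,T@np.array(c['T_tool_cam']))
f=lambda x,y:(x/4+200,y/2.05)
print(onz(C,[f(287,217),f(270,338),f(240,512)],146))
print(onz(C,[f(170,213),f(160,327),f(402,222),f(380,340)],125))
for cn in('scene','side'):
    im=cv2.imread(f'pics/{cn}0.png')
    cr=im[180:290,170:300] if cn=='scene' else im[140:245,220:330]
    cv2.imwrite(f'pics/{cn}rail.png',cv2.resize(cr,None,fx=5,fy=5,interpolation=cv2.INTER_CUBIC))
    y=-0.074
    for u in (-152,-100,-50,0,50,100,152):
        print(cn,u,np.round(proj(cam(cn),[632.4+0.074*u,3.8+u,140])[0],1))
E
```

```text
[[635.93389737  75.76918541 146.        ]
 [633.01047234  26.64640262 146.        ]
 [626.79104218 -55.35031718 146.        ]]
[[611.01657883  77.48160804 125.        ]
 [607.95986645  27.46987804 125.        ]
 [662.72777187  73.69905606 125.        ]
 [659.87069234  21.39218121 125.        ]]
scene -152 [184.5 189.5]
scene -100 [198.4 197.5]
scene -50 [212.4 205.6]
scene 0 [227. 214.]
scene 50 [242.4 222.9]
scene 100 [258.6 232.2]
scene 152 [276.3 242.4]
side -152 [307.5 198.1]
side -100 [295.4 188.7]
side -50 [284.3 180.1]
side 0 [273.6 171.9]
side 50 [263.3 164. ]
side 100 [253.5 156.4]
side 152 [243.7 148.9]
```

View pics/scenerail.png

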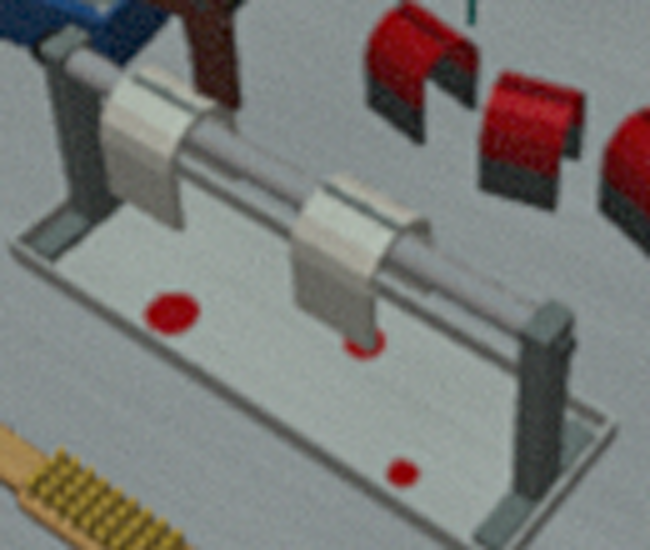

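View pics/siderail.png

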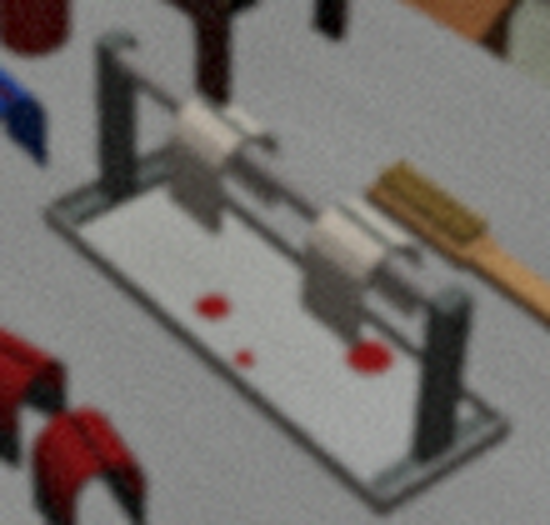

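```bash
python3 - <<'E'
from h import *
for cn,(x0,y0,x1,y1) in dict(scene=(315,205,425,295),side=(125,145,210,210)).items():
    im=cv2.imread(f'pics/{cn}0.png')
    cv2.imwrite(f'pics/{cn}tin.png',cv2.resize(im[y0:y1,x0:x1],None,fx=6,fy=6,interpolation=cv2.INTER_CUBIC))
E
```

```text
(no output)
```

View pics/scenetin.png

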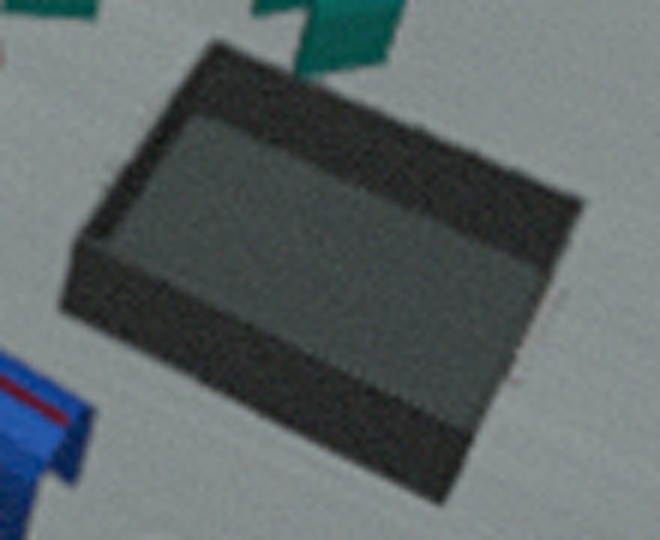

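View pics/sidetin.png

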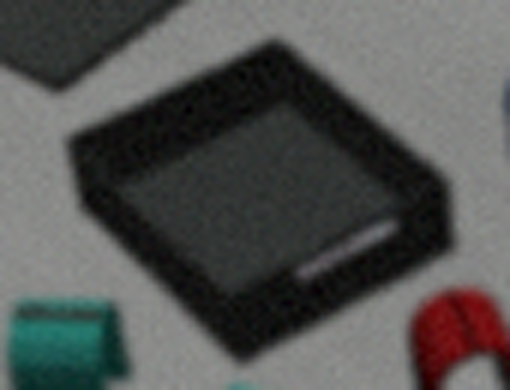

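```bash
python3 - <<'E'
from h import *
S=lambda a,x0,y0:[(p/6+x0,q/6+y0) for p,q in a]
sr=S([(215,40),(582,203),(472,432),(80,238)],315,205)
print(np.round(onz(cam('scene'),sr,55),1))
print(np.round(onz(cam('scene'),S([(62,310),(443,503)],315,205),0),1))
dr=S([(275,40),(70,140),(240,300),(447,183)],125,145)
print(np.round(onz(cam('side'),dr,55),1))
print(np.round(onz(cam('side'),S([(85,205),(243,360),(452,245)],125,145),0),1))
E
```

```text
[[366.4 246.6  55. ]
 [373.  421.3  55. ]
 [518.7 416.7  55. ]
 [513.6 242.7  55. ]]
[[511.9 241.4   0. ]
 [515.8 418.3   0. ]]
[[513.8 409.1  55. ]
 [370.  411.8  55. ]
 [366.  229.2  55. ]
 [508.6 230.9  55. ]]
[[372.9 417.3   0. ]
 [367.8 241.6   0. ]
 [513.3 239.2  -0. ]]
```

{"api": "jog_arm", "payload": {
  "steps": [
    [[0.0102,0.032,0,0,0,0,-1],[0.0102,0.032,0,0,0,0,-1],[0.0102,0.032,0,0,0,0,-1],[0.0102,0.032,0,0,0,0,-1],[0.0102,0.032,0,0,0,0,-1],[0,0,0,0,0,4.2,-1],[0,0,0.03,0,0,0,-1],[0,0,0.02,0,0,0,-1],[0,0,0,0,0,0,-1],[0,0,0,0,0,0,-1],[0,0,0,0,0,0,-1]]
  ]
}}

```text
t: 3.65
ee_pos: [635.8, 51.1, 355.4]
orientation: [2.301, 2.138, 0.001]
ft_force: [-0.1, 0.4, 0.7]
width: 87.8
```

```bash
cat >> h.py <<'E'
def to(x,y,psi,z=None):
    o=ctrl.get_obs(); Rm=R.from_rotvec(o['orientation']).as_matrix()
    ps=np.arctan2(Rm[1,1],Rm[0,1]); d=np.array([x,y,z if z is not None else o['ee_pos'][2]])-o['ee_pos']
    print('pos',np.round(o['ee_pos'],1),'psi',round(ps,4),'tilt',np.round(Rm[:,2],4),'tool d mm (shift before turn)',np.round(Rm.T@d,1),'turn deg',np.round(-np.degrees(psi-ps),2), 't',o['t'],'F',np.round(o['ft_force'],1),'w',round(o['width'],1))
E
python3 - <<'E'
from h import *
to(634.5,51,-.074,274)
C,im=snap('wrist','w2.png')
E
```

```text
pos [635.8  51.1 355.4] psi -0.0734 tilt [ 1.1e-03  1.0e-04 -1.0e+00] tool d mm (shift before turn) [-0.2 -1.4 81.4] turn deg 0.04 t 3.65 F [-0.1  0.4  0.7] w 87.8
```

View pics/w2.png

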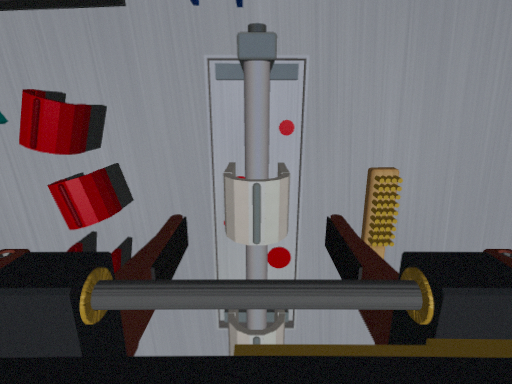

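{"api": "jog_arm", "payload": {
  "steps": [
    [[0,-0.001,0.025,0,0,0,-1],[0,0,0.025,0,0,0,-1],[0,0,0.02,0,0,0,-1],[0,0,0.011,0,0,0,-1],[0,0,0,0,0,0,-1],[0,0,0,0,0,0,1],[0,0,0,0,0,0,1],[0,0,0,0,0,0,1],[0,0,0,0,0,0,1],[0,0,0,0,0,0,1],[0,0,0,0,0,0,1],[0,0,0,0,0,0,1],[0,0,0,0,0,0,1]]
  ]
}}

```text
t: 4.78
ee_pos: [634.3, 51.1, 274.3]
orientation: [2.301, 2.138, 0.001]
ft_force: [-0.3, 0.7, 4.0]
width: 51.8
```

{"api": "jog_arm", "payload": {
  "steps": [
    [[0,0,-0.01,0,0,0,1],[0,0,-0.02,0,0,0,1],[0,0,-0.03,0,0,0,1],[0,0,-0.03,0,0,0,1],[0,0,-0.02,0,0,0,1],[0.02,-0.018,0,0,0,0,1],[0.025,-0.02,0,0,0,0,1],[0.025,-0.02,0,0,0,0,1],[0.025,-0.02,0,0,0,0,1],[0.025,-0.02,0,0,0,0,1],[0.025,-0.02,0,0,0,0,1],[0.025,-0.02,0,0,0,0,1],[0.025,-0.02,0,0,0,0,1],[0.02,-0.018,0,0,0,-2.5,1],[0,0,0,0,0,0,1],[0,0,0,0,0,0,1],[0,0,0,0,0,0,1]]
  ]
}}

```text
t: 6.2
ee_pos: [474.1, 278.2, 383.7]
orientation: [2.254, 2.188, -0.001]
ft_force: [-0.4, -0.2, -3.3]
width: 52.0
```

```bash
python3 - <<'E'
from h import *
to(441,286,-.03,203)
C,im=snap('wrist','w3.png')
E
```

```text
pos [474.1 278.2 383.7] psi -0.0295 tilt [-3.e-04 -5.e-04 -1.e+00] tool d mm (shift before turn) [  6.9 -33.3 180.7] turn deg 0.03 t 6.2 F [-0.4 -0.2 -3.3] w 52.0
```

View pics/w3.png

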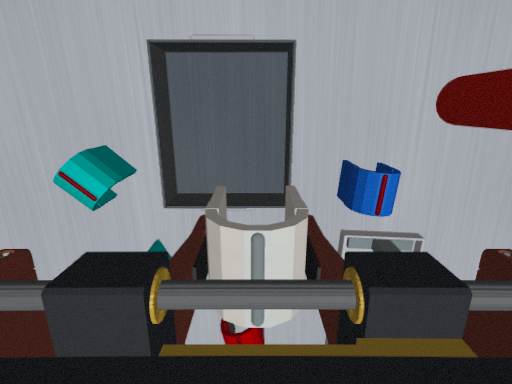

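```bash
python3 - <<'E'
from h import *
C=cam('wrist')
p=onz(C,[(151,43),(295,42),(291,207),(163,208)],55);print(np.round(p,1),p.mean(0))
to(441,286,-.03,203)
E
```

```text
[[372.6 416.6  55. ]
 [516.2 413.3  55. ]
 [513.1 238.1  55. ]
 [362.5 241.5  55. ]] [441.09162249 327.37338741  55.        ]
pos [474.5 277.9 383.7] psi -0.0304 tilt [-2.e-04 -4.e-04 -1.e+00] tool d mm (shift before turn) [  7.2 -33.7 180.7] turn deg -0.02 t 6.25 F [-0.3  0.3 -3.6] w 52.5
```

{"api": "jog_arm", "payload": {
  "steps": [
    [[0.003,-0.017,0,0,0,0,1],[0.003,-0.017,0,0,0,0,1],[0,0,0.03,0,0,0,1],[0,0,0.03,0,0,0,1],[0,0,0.03,0,0,0,1],[0,0,0.03,0,0,0,1],[0,0,0.03,0,0,0,1],[0,0,0.018,0,0,0,1],[0,0,0.009,0,0,0,1],[0,0,0.003,0,0,0,1],[0,0,0,0,0,0,1],[0,0,0,0,0,0,1]]
  ]
}}

```text
t: 7.25
ee_pos: [441.2, 285.4, 204.6]
orientation: [2.255, 2.187, 0.002]
ft_force: [0.4, 0.4, -3.4]
width: 52.1
```

Lower a little onto the tin floor, release and rise.

{"api": "jog_arm", "payload": {
  "steps": [
    [[0,0,0.002,0,0,0,1],[0,0,0,0,0,0,1],[0,0,0,0,0,0,-0.5],[0,0,0,0,0,0,-0.5],[0,0,0,0,0,0,-0.5],[0,0,-0.01,0,0,0,-0.5],[0,0,-0.03,0,0,0,-0.5],[0,0,-0.03,0,0,0,-0.5],[0,0,-0.03,0,0,0,-1],[0,0,-0.03,0,0,0,-1],[0,0,-0.03,0,0,0,-1],[0,0,0,0,0,0,-1],[0,0,0,0,0,0,-1]]
  ]
}}

```text
t: 8.33
ee_pos: [440.7, 285.6, 364.2]
orientation: [2.253, 2.188, 0.008]
ft_force: [-0.4, 0.1, -0.7]
width: 87.5
```

```bash
python3 - <<'E'
from h import *
to(626.2,-80,-.074,274)
C,im=snap('scene','s4.png')
E
```

```text
pos [440.7 285.6 364.2] psi -0.0297 tilt [ 0.0043  0.0026 -1.    ] tool d mm (shift before turn) [-360.2  195.9   90.1] turn deg 2.54 t 8.3333 F [-0.4  0.1 -0.7] w 87.5
```

View pics/s4.png

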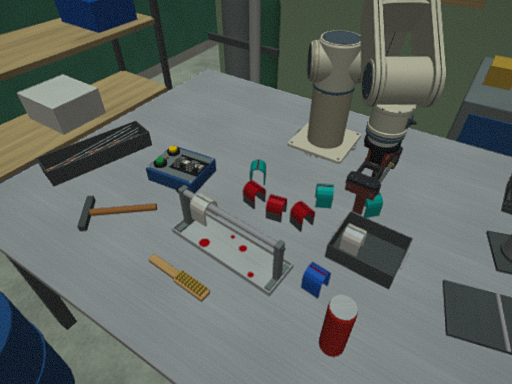

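{"api": "jog_arm", "payload": {
  "steps": [
    [[-0.02,0.012,0,0,0,0,-1],[-0.03,0.0163,0,0,0,0,-1],[-0.03,0.0163,0,0,0,0,-1],[-0.03,0.0163,0,0,0,0,-1],[-0.03,0.0163,0,0,0,0,-1],[-0.03,0.0163,0,0,0,0,-1],[-0.03,0.0163,0,0,0,0,-1],[-0.03,0.0163,0,0,0,0,-1],[-0.03,0.0163,0,0,0,0,-1],[-0.03,0.0163,0,0,0,0,-1],[-0.03,0.0163,0,0,0,0,-1],[-0.03,0.0163,0,0,0,0,-1],[-0.01,0.004,0,0,0,2.5,-1],[0,0,0,0,0,0,-1],[0,0,0,0,0,0,-1],[0,0,0,0,0,0,-1]]
  ]
}}

```text
t: 9.72
ee_pos: [624.1, -79.4, 360.4]
orientation: [-2.298, -2.139, 0.002]
ft_force: [-0.1, 0.8, -0.1]
width: 87.9
```

```bash
python3 - <<'E'
from h import *
to(626.2,-80,-.074,274)
C,im=snap('wrist','w5.png')
E
```

```text
pos [624.1 -79.4 360.4] psi -0.0719 tilt [-2.7e-03  7.0e-04 -1.0e+00] tool d mm (shift before turn) [-0.5  2.3 86.4] turn deg 0.12 t 9.7167 F [-0.1  0.8 -0.1] w 87.9
```

View pics/w5.png

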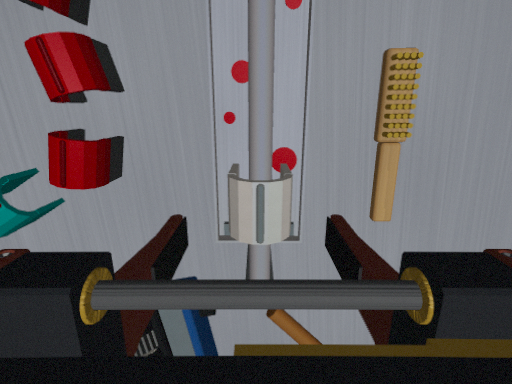

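{"api": "jog_arm", "payload": {
  "steps": [
    [[-0.0005,0.002,0.025,0,0,0,-1],[0,0,0.025,0,0,0,-1],[0,0,0.025,0,0,0,-1],[0,0,0.012,0,0,0,-1],[0,0,0,0,0,0,-1],[0,0,0,0,0,0,1],[0,0,0,0,0,0,1],[0,0,0,0,0,0,1],[0,0,0,0,0,0,1],[0,0,0,0,0,0,1],[0,0,0,0,0,0,1],[0,0,0,0,0,0,1],[0,0,0,0,0,0,1]]
  ]
}}

```text
t: 10.85
ee_pos: [627.0, -81.0, 275.3]
orientation: [2.301, 2.138, 0.001]
ft_force: [-0.9, 0.0, 4.9]
width: 52.0
```

{"api": "jog_arm", "payload": {
  "steps": [
    [[0,0,-0.01,0,0,0,1],[0,0,-0.02,0,0,0,1],[0,0,-0.03,0,0,0,1],[0,0,-0.03,0,0,0,1],[0,0,-0.02,0,0,0,1],[0.02,-0.01,0,0,0,0,1],[0.03,-0.015,0,0,0,0,1],[0.03,-0.015,0,0,0,0,1],[0.03,-0.015,0,0,0,0,1],[0.03,-0.015,0,0,0,0,1],[0.03,-0.015,0,0,0,0,1],[0.03,-0.015,0,0,0,0,1],[0.03,-0.015,0,0,0,0,1],[0.03,-0.015,0,0,0,0,1],[0.03,-0.015,0,0,0,0,1],[0.03,-0.015,0,0,0,0,1],[0.03,-0.015,0,0,0,0,1],[0.03,-0.015,0,0,0,0,1],[0.03,-0.015,0,0,0,0,1],[0,0,0,0,0,-2.5,1]]
  ]
}}

```text
t: 12.52
ee_pos: [450.3, 347.2, 384.8]
orientation: [-2.249, -2.191, -0.001]
ft_force: [0.1, -0.7, -3.4]
width: 52.0
```

{"api": "jog_arm", "payload": {
  "steps": [
    [[0,0,0,0,0,0,1],[0,0,0,0,0,0,1]]
  ]
}}

```text
t: 12.68
ee_pos: [452.1, 343.0, 384.5]
orientation: [2.254, 2.188, -0.002]
ft_force: [0.6, -0.2, -3.6]
width: 52.2
```

```bash
python3 - <<'E'
from h import *
to(442.7,372,-.03,203)
E
```

```text
pos [452.1 343.  384.5] psi -0.0298 tilt [-7.e-04 -9.e-04 -1.e+00] tool d mm (shift before turn) [ 28.9 -10.1 181.5] turn deg 0.01 t 12.6833 F [ 0.6 -0.2 -3.6] w 52.2
```

{"api": "jog_arm", "payload": {
  "steps": [
    [[0.0145,-0.005,0,0,0,0,1],[0.0145,-0.005,0.01,0,0,0,1],[0,0,0.03,0,0,0,1],[0,0,0.03,0,0,0,1],[0,0,0.03,0,0,0,1],[0,0,0.03,0,0,0,1],[0,0,0.028,0,0,0,1],[0,0,0.015,0,0,0,1],[0,0,0.007,0,0,0,1],[0,0,0.002,0,0,0,1],[0,0,0,0,0,0,1],[0,0,0,0,0,0,1]]
  ]
}}

```text
t: 13.68
ee_pos: [443.7, 372.3, 202.8]
orientation: [2.255, 2.187, 0.001]
ft_force: [0.6, 0.4, -4.0]
width: 52.0
```

{"api": "jog_arm", "payload": {
  "steps": [
    [[0,0,0,0,0,0,1],[0,0,0,0,0,0,-0.5],[0,0,0,0,0,0,-0.5],[0,0,0,0,0,0,-0.5],[0,0,-0.01,0,0,0,-0.5],[0,0,-0.03,0,0,0,-0.5],[0,0,-0.03,0,0,0,-0.5],[0,0,-0.03,0,0,0,-1],[-0.02,0,-0.03,0,0,0,-1],[-0.03,0,-0.03,0,0,0,-1],[-0.035,0,-0.03,0,0,0,-1],[-0.035,0,0,0,0,0,-1],[-0.035,0,0,0,0,0,-1],[-0.035,0,0,0,0,0,-1],[-0.035,0,0,0,0,0,-1],[-0.035,0,0,0,0,0,-1],[-0.03,0,0,0,0,0,-1],[-0.03,0,0,0,0,0,-1],[0,0,0,0,0,0,-1],[0,0,0,0,0,0,-1]]
  ]
}}

```text
t: 15.35
ee_pos: [433.8, 55.2, 390.1]
orientation: [2.257, 2.184, 0.002]
ft_force: [0.1, 0.7, 0.0]
width: 87.9
```

```bash
cat > reds.py <<'E'
from fit import *
import sys
C,im=snap('wrist',sys.argv[1])
m=redmask(im).astype(np.uint8); m[240:]=0
m=cv2.morphologyEx(m,cv2.MORPH_CLOSE,np.ones((5,5)))
n,l,st,ce=cv2.connectedComponentsWithStats(m)
for k in range(1,n):
    P=onz(C,ce[k],60)[0]
    if st[k,4]<800 or P[0]>560: continue
    p,e=fit(C,l==k,P[0],P[1],0.,44,35)
    print(np.round(ce[k]),st[k],np.round(p,2),round(e,3)); to(p[0],p[1],p[2],198)
E
python3 reds.py w6.png; python3 -c "
from h import *
snap('scene','s6.png')"
```

```text
[256. 111.] [ 228   81   58   60 2239] [ 4.3534e+02  1.2487e+02 -4.0000e-01] 0.088
pos [434.   56.1 390. ] psi -0.0315 tilt [ 1.3e-03  4.0e-04 -1.0e+00] tool d mm (shift before turn) [ 68.7  -1.  192. ] turn deg 20.83 t 15.4 F [-0.4  0.3 -0.3] w 87.3
[268. 184.] [ 243  155   50   54 1854] [4.4563e+02 4.4870e+01 1.7000e-01] 0.104
pos [434.   56.1 390. ] psi -0.0315 tilt [ 1.3e-03  4.0e-04 -1.0e+00] tool d mm (shift before turn) [-10.9  11.8 192. ] turn deg -11.5 t 15.4 F [-0.4  0.3 -0.3] w 87.3
```

View pics/w6.png

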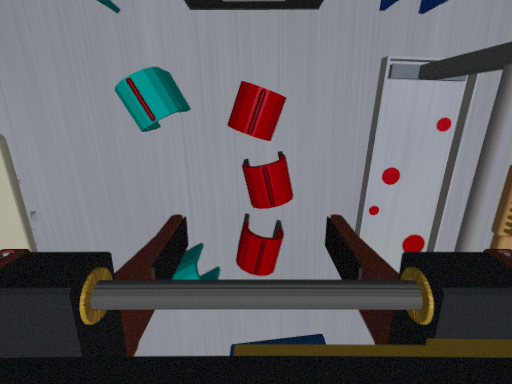

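View pics/s6.png

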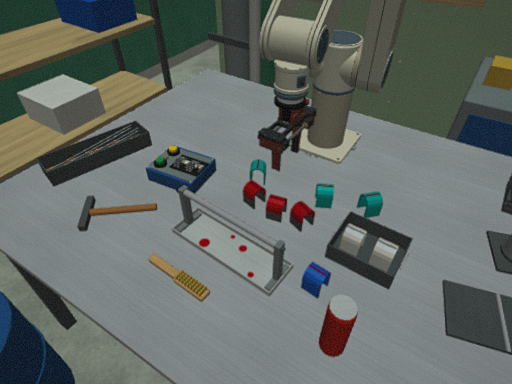

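{"api": "jog_arm", "payload": {
  "steps": [
    [[0.022,0,0.01,0,0,0,-1],[0.024,0,0.02,0,0,0,-1],[0.0225,0.0005,0.02,0,0,0,-1],[0,0,0.01,0,0,6.7,-1],[0,0,0.02,0,0,6.8,-1],[0,0,0,0,0,6.8,-1],[0,0,0,0,0,0,-1],[0,0,0,0,0,0,-1]]
  ]
}}

```text
t: 16.12
ee_pos: [436.5, 125.9, 309.3]
orientation: [-2.6, -1.764, -0.0]
ft_force: [0.2, 0.3, -0.2]
width: 87.7
```

```bash
python3 - <<'E'
from h import *
to(437,124.5,-.385,198)
C,im=snap('wrist','w7.png')
E
```

```text
pos [436.5 125.9 309.3] psi -0.3786 tilt [-0.e+00  1.e-04 -1.e+00] tool d mm (shift before turn) [ -1.2   1.  111.3] turn deg 0.37 t 16.1167 F [ 0.2  0.3 -0.2] w 87.7
```

View pics/w7.png

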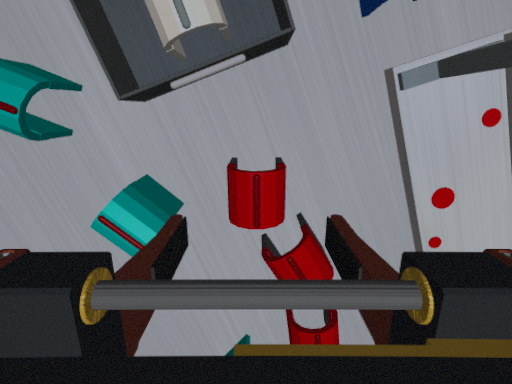

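```bash
python3 - <<'E'
from h import *
C=cam('wrist');o=ctrl.get_obs();Rm=R.from_rotvec(o['orientation']).as_matrix()
im=cv2.imread('pics/w7.png')
for zz in(16,60):
  for s in(-1,1):
    P=[o['ee_pos']+Rm@np.array([a-1.2,s*b+1,0]) for a,b in((-12,44),(12,44),(12,58),(-12,58))]
    P=np.array(P);P[:,2]=zz
    uv=proj(C,P);print(zz,s,np.round(uv)); cv2.polylines(im,[np.int32(uv)],True,(0,255,255) if zz==16 else (255,0,255),1)
cv2.imwrite('pics/w7b.png',cv2.resize(im[80:300],None,fx=1.5,fy=1.5))
E
```

```text
16 -1 [[215. 196.]
 [214. 173.]
 [200. 173.]
 [201. 196.]]
16 1 [[300. 196.]
 [302. 173.]
 [315. 173.]
 [314. 196.]]
60 -1 [[208. 211.]
 [207. 185.]
 [190. 185.]
 [192. 211.]]
60 1 [[308. 211.]
 [310. 185.]
 [326. 185.]
 [324. 211.]]
```

View pics/w7b.png

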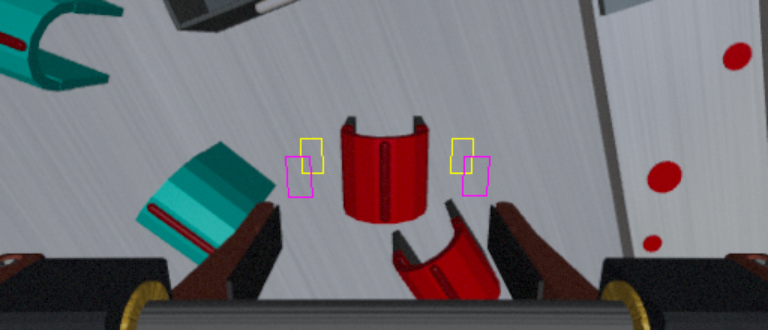

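{"api": "jog_arm", "payload": {
  "steps": [
    [[-0.001,0.001,0.02,0,0,0.4,-0.7],[0,0,0.025,0,0,0,-0.7],[0,0,0.025,0,0,0,-0.7],[0,0,0.025,0,0,0,-0.7],[0,0,0.012,0,0,0,-0.7],[0,0,0.004,0,0,0,-0.7],[0,0,0,0,0,0,-0.7],[0,0,0,0,0,0,1],[0,0,0,0,0,0,1],[0,0,0,0,0,0,1],[0,0,0,0,0,0,1],[0,0,0,0,0,0,1],[0,0,0,0,0,0,1],[0,0,0,0,0,0,1]]
  ]
}}

```text
t: 17.33
ee_pos: [437.1, 123.7, 199.1]
orientation: [2.61, 1.748, 0.001]
ft_force: [-2.2, 0.8, 7.8]
width: 52.3
```

```bash
python3 - <<'E'
from h import *
to(639.4,98.5,-.074,365)
E
```

```text
pos [437.1 123.7 199.1] psi -0.3906 tilt [ 8.e-04  3.e-04 -1.e+00] tool d mm (shift before turn) [  53.8  196.7 -165.7] turn deg -18.14 t 17.3333 F [-2.2  0.8  7.8] w 52.3
```

{"api": "jog_arm", "payload": {
  "steps": [
    [[0,0,-0.015,0,0,0,1],[0,0,-0.03,0,0,0,1],[0,0,-0.035,0,0,0,1],[0,0,-0.035,0,0,0,1],[0,0,-0.035,0,0,0,1],[0,0,-0.02,0,0,0,1],[0.0067,0.0246,0,0,0,0,1],[0.0067,0.0246,0,0,0,0,1],[0.0067,0.0246,0,0,0,0,1],[0.0067,0.0246,0,0,0,0,1],[0.0067,0.0246,0,0,0,0,1],[0.0067,0.0246,0,0,0,0,1],[0.0067,0.0246,0,0,0,0,1],[0.0067,0.0246,0,0,0,0,1],[0,0,0,0,0,-6,1],[0,0,0,0,0,-6,1],[0,0,0,0,0,-6,1],[0,0,0,0,0,0,1],[0,0,0,0,0,0,1],[0,0,0,0,0,0,1]]
  ]
}}

```text
t: 19.0
ee_pos: [639.1, 98.1, 368.1]
orientation: [-2.308, -2.131, 0.001]
ft_force: [1.0, 0.1, -4.5]
width: 51.8
```

```bash
python3 - <<'E'
from h import *
to(639.4,98.5,-.074,277)
C,im=snap('wrist','w8.png')
E
```

```text
pos [639.1  98.1 368.1] psi -0.0797 tilt [-5.e-04 -1.e-04 -1.e+00] tool d mm (shift before turn) [ 0.5  0.3 91.1] turn deg -0.32 t 19.0 F [ 1.   0.1 -4.5] w 51.8
```

View pics/w8.png

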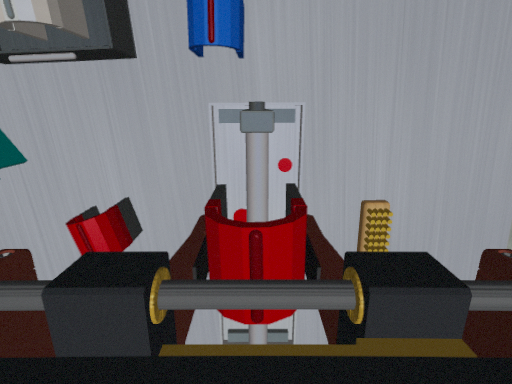

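{"api": "jog_arm", "payload": {
  "steps": [
    [[0,0,0.02,0,0,-0.3,1],[0,0,0.025,0,0,0,1],[0,0,0.02,0,0,0,1],[0,0,0.015,0,0,0,1],[0,0,0.008,0,0,0,1],[0,0,0.003,0,0,0,1],[0,0,0,0,0,0,1],[0,0,0,0,0,0,1]]
  ]
}}

```text
t: 19.72
ee_pos: [639.8, 98.2, 278.1]
orientation: [2.299, 2.14, 0.002]
ft_force: [-0.2, 0.7, -4.4]
width: 52.0
```

{"api": "jog_arm", "payload": {
  "steps": [
    [[0,0,0.002,0,0,0,1],[0,0,0,0,0,0,1],[0,0,0.001,0,0,0,1],[0,0,0,0,0,0,1]]
  ]
}}

```text
t: 20.05
ee_pos: [639.7, 98.1, 275.2]
orientation: [2.299, 2.14, 0.002]
ft_force: [-1.4, -0.1, 0.4]
width: 52.1
```

{"api": "jog_arm", "payload": {
  "steps": [
    [[0,0,0,0,0,0,-0.4],[0,0,0,0,0,0,-0.4],[0,0,0,0,0,0,-0.4],[0,0,-0.01,0,0,0,-0.4],[0,0,-0.03,0,0,0,-0.6],[0,0,-0.03,0,0,0,-1],[0,0,-0.03,0,0,0,-1],[-0.01,-0.025,0,0,0,0,-1],[-0.01,-0.028,0,0,0,0,-1],[-0.01,-0.027,0,0,0,0,-1],[-0.01,-0.027,0,0,0,0,-1],[-0.01,-0.027,0,0,0,0,-1],[-0.01,-0.027,0,0,0,0,-1],[-0.009,-0.027,0,0,0,-5,-1],[0,0,0.01,0,0,-5,-1],[0,0,0.03,0,0,-5,-1],[0,0,0.02,0,0,0,-1],[0,0,0,0,0,0,-1],[0,0,0,0,0,0,-1]]
  ]
}}

```text
t: 21.63
ee_pos: [446.9, 42.7, 314.4]
orientation: [-2.0, -2.421, 0.002]
ft_force: [0.2, -0.4, 0.0]
width: 87.3
```

```bash
python3 - <<'E'
from h import *
to(447,43.5,.19,198)
snap('side','d9.png')
E
python3 reds.py w9.png
```

```text
pos [446.9  42.7 314.4] psi 0.1896 tilt [-1.5e-03 -1.0e-04 -1.0e+00] tool d mm (shift before turn) [  0.7   0.4 116.4] turn deg -0.02 t 21.6333 F [ 0.2 -0.4  0. ] w 87.3
[257. 193.] [ 229  160   57   65 3148] [4.467e+02 4.416e+01 1.600e-01] 0.078
pos [447.6  42.8 315.5] psi 0.1899 tilt [ 1.7e-03  1.0e-04 -1.0e+00] tool d mm (shift before turn) [  1.6  -0.9 117.5] turn deg 1.53 t 21.7333 F [-0.3  0.  -0.1] w 87.6
```

View pics/w9.png

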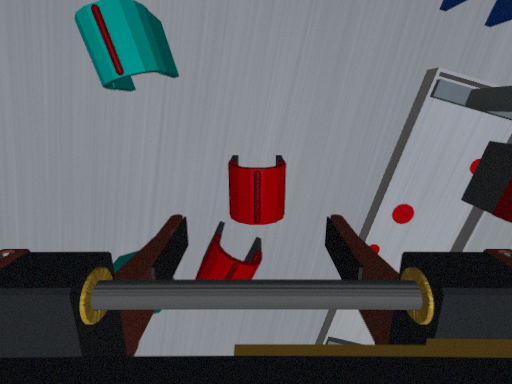

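View pics/d9.png

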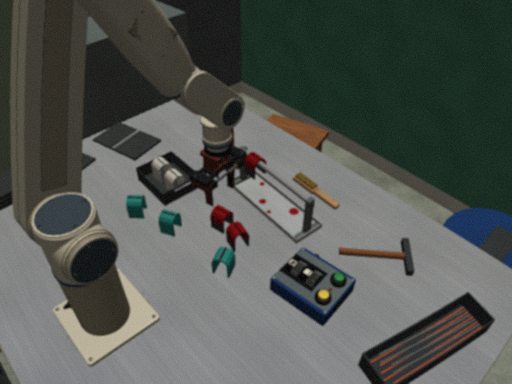

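{"api": "jog_arm", "payload": {
  "steps": [
    [[0.001,0,0.02,0,0,0.5,-0.7],[0,0,0.03,0,0,0,-0.7],[0,0,0.03,0,0,0,-0.7],[0,0,0.022,0,0,0,-0.7],[0,0,0.01,0,0,0,-0.7],[0,0,0.004,0,0,0,-0.7],[0,0,0,0,0,0,-0.7],[0,0,0,0,0,0,1],[0,0,0,0,0,0,1],[0,0,0,0,0,0,1],[0,0,0,0,0,0,1],[0,0,0,0,0,0,1],[0,0,0,0,0,0,1],[0,0,0,0,0,0,1]]
  ]
}}

```text
t: 22.9
ee_pos: [447.3, 43.7, 199.2]
orientation: [2.01, 2.413, 0.002]
ft_force: [-0.4, 0.3, 7.8]
width: 51.8
```

```bash
python3 - <<'E'
from h import *
to(632.4,3.8,-.074,368)
E
```

```text
pos [447.3  43.7 199.2] psi 0.1815 tilt [ 1.9e-03  1.0e-04 -1.0e+00] tool d mm (shift before turn) [ -72.7  175.2 -168.4] turn deg 14.64 t 22.9 F [-0.4  0.3  7.8] w 51.8
```

{"api": "jog_arm", "payload": {
  "steps": [
    [[0,0,-0.015,0,0,0,1],[0,0,-0.03,0,0,0,1],[0,0,-0.035,0,0,0,1],[0,0,-0.035,0,0,0,1],[0,0,-0.035,0,0,0,1],[0,0,-0.02,0,0,0,1],[-0.0104,0.025,0,0,0,0,1],[-0.0104,0.025,0,0,0,0,1],[-0.0104,0.025,0,0,0,0,1],[-0.0104,0.025,0,0,0,0,1],[-0.0104,0.025,0,0,0,0,1],[-0.0104,0.025,0,0,0,0,1],[-0.0104,0.025,0,0,0,0,1],[0,0,0,0,0,5,1],[0,0,0,0,0,5,1],[0,0,0,0,0,4.6,1],[0,0,0,0,0,0,1],[0,0,0,0,0,0,1],[0,0,0,0,0,0,1]]
  ]
}}

```text
t: 24.48
ee_pos: [631.7, 3.7, 368.0]
orientation: [-2.298, -2.141, 0.001]
ft_force: [-0.5, 0.4, -5.0]
width: 52.0
```

```bash
python3 - <<'E'
from h import *
to(632.4,3.8,-.074,277)
C,im=snap('wrist','w10.png')
E
```

```text
pos [631.7   3.7 368. ] psi -0.0709 tilt [-8.e-04 -0.e+00 -1.e+00] tool d mm (shift before turn) [ 0.2  0.8 91. ] turn deg 0.18 t 24.4833 F [-0.5  0.4 -5. ] w 52.0
```

View pics/w10.png

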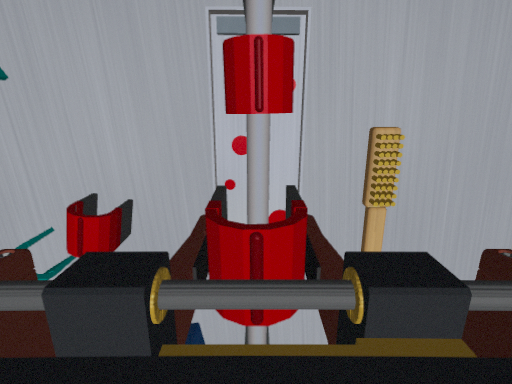

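Aligned: the bar is at column ~258, and the first red coupon at (258,75) is well clear. Lowering.

{"api": "jog_arm", "payload": {
  "steps": [
    [[0,0.001,0.02,0,0,0.2,1],[0,0,0.025,0,0,0,1],[0,0,0.02,0,0,0,1],[0,0,0.015,0,0,0,1],[0,0,0.008,0,0,0,1],[0,0,0.003,0,0,0,1],[0,0,0,0,0,0,1],[0,0,0.002,0,0,0,1],[0,0,0,0,0,0,1]]
  ]
}}

```text
t: 25.28
ee_pos: [633.4, 3.6, 276.1]
orientation: [2.304, 2.134, 0.002]
ft_force: [0.0, 0.3, -4.5]
width: 52.0
```

{"api": "jog_arm", "payload": {
  "steps": [
    [[0,0,0.001,0,0,0,1],[0,0,0,0,0,0,1]]
  ]
}}

```text
t: 25.45
ee_pos: [633.4, 3.6, 275.3]
orientation: [2.304, 2.134, 0.002]
ft_force: [0.0, 0.1, -1.6]
width: 52.0
```

{"api": "jog_arm", "payload": {
  "steps": [
    [[0,0,0,0,0,0,-0.4],[0,0,0,0,0,0,-0.4],[0,0,0,0,0,0,-0.4],[0,0,-0.01,0,0,0,-0.4],[0,0,-0.03,0,0,0,-0.6],[0,0,-0.03,0,0,0,-1],[0,0,-0.03,0,0,0,-1],[-0.009,-0.026,0,0,0,0,-1],[-0.009,-0.028,0,0,0,0,-1],[-0.009,-0.028,0,0,0,0,-1],[-0.009,-0.028,0,0,0,0,-1],[-0.009,-0.028,0,0,0,0,-1],[-0.009,-0.028,0,0,0,0,-1],[-0.0085,-0.027,0,0,0,4,-1],[0,0,0.01,0,0,4,-1],[0,0,0.03,0,0,3.5,-1],[0,0,0.02,0,0,0,-1],[0,0,0,0,0,0,-1],[0,0,0,0,0,0,-1]]
  ]
}}

```text
t: 27.03
ee_pos: [435.8, -43.9, 314.4]
orientation: [-2.506, -1.893, 0.002]
ft_force: [-0.2, -0.3, 0.1]
width: 88.1
```

```bash
python3 reds.py w11.png
```

```text
[256. 196.] [ 227  162   57   65 3142] [ 4.3418e+02 -4.4150e+01 -2.5000e-01] 0.078
pos [436.2 -43.9 315.1] psi -0.2771 tilt [ 4.e-04 -1.e-04 -1.e+00] tool d mm (shift before turn) [ -0.8  -2.  117.1] turn deg -1.69 t 27.0833 F [0.5 0.5 0.7] w 87.5
```

View pics/w11.png

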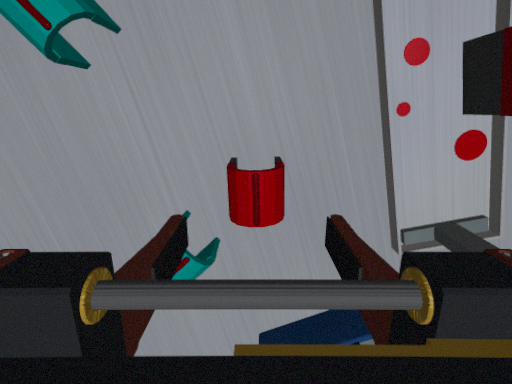

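{"api": "jog_arm", "payload": {
  "steps": [
    [[0.002,-0.001,0.02,0,0,-0.8,-0.7],[0,0,0.03,0,0,0,-0.7],[0,0,0.03,0,0,0,-0.7],[0,0,0.022,0,0,0,-0.7],[0,0,0.01,0,0,0,-0.7],[0,0,0.004,0,0,0,-0.7],[0,0,0,0,0,0,-0.7],[0,0,0,0,0,0,1],[0,0,0,0,0,0,1],[0,0,0,0,0,0,1],[0,0,0,0,0,0,1],[0,0,0,0,0,0,1],[0,0,0,0,0,0,1],[0,0,0,0,0,0,1]]
  ]
}}

```text
t: 28.25
ee_pos: [435.7, -41.7, 199.2]
orientation: [2.493, 1.91, 0.002]
ft_force: [-1.4, 0.1, 8.6]
width: 52.4
```

```bash
python3 - <<'E'
from h import *
to(625.6,-91,-.074,368)
E
```

```text
pos [435.7 -41.7 199.2] psi -0.2634 tilt [ 1.5e-03 -2.0e-04 -1.0e+00] tool d mm (shift before turn) [   1.9  196.4 -168.5] turn deg -10.85 t 28.25 F [-1.4  0.1  8.6] w 52.4
```

{"api": "jog_arm", "payload": {
  "steps": [
    [[0,0,-0.015,0,0,0,1],[0,0,-0.03,0,0,0,1],[0,0,-0.035,0,0,0,1],[0,0,-0.035,0,0,0,1],[0,0,-0.035,0,0,0,1],[0,0,-0.02,0,0,0,1],[0.001,0.0245,0,0,0,0,1],[0.001,0.0245,0,0,0,0,1],[0,0.0245,0,0,0,0,1],[0,0.0245,0,0,0,0,1],[0,0.0245,0,0,0,0,1],[0,0.0245,0,0,0,0,1],[0,0.0245,0,0,0,0,1],[0,0.0245,0,0,0,0,1],[0,0,0,0,0,-5.4,1],[0,0,0,0,0,-5.4,1],[0,0,0,0,0,0,1],[0,0,0,0,0,0,1],[0,0,0,0,0,0,1]]
  ]
}}

```text
t: 29.83
ee_pos: [624.7, -90.8, 368.1]
orientation: [-2.306, -2.133, 0.001]
ft_force: [-0.3, 0.7, -2.0]
width: 51.9
```

```bash
python3 - <<'E'
from h import *
to(625.6,-91,-.074,277)
C,im=snap('wrist','w12.png')
E
```

```text
pos [624.7 -90.8 368.1] psi -0.0777 tilt [-6.e-04  1.e-04 -1.e+00] tool d mm (shift before turn) [-0.2  0.9 91.1] turn deg -0.21 t 29.8333 F [-0.3  0.7 -2. ] w 51.9
```

View pics/w12.png

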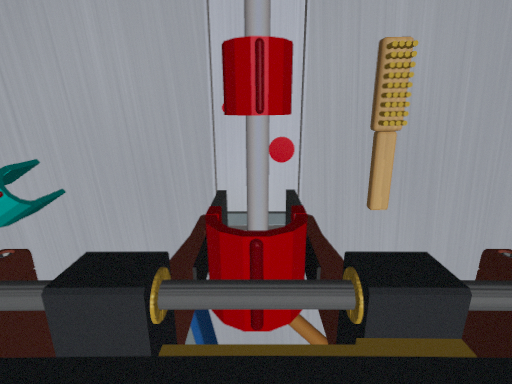

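{"api": "jog_arm", "payload": {
  "steps": [
    [[0,0.001,0.02,0,0,-0.2,1],[0,0,0.025,0,0,0,1],[0,0,0.02,0,0,0,1],[0,0,0.015,0,0,0,1],[0,0,0.008,0,0,0,1],[0,0,0.003,0,0,0,1],[0,0,0,0,0,0,1],[0,0,0.002,0,0,0,1],[0,0,0.001,0,0,0,1],[0,0,0,0,0,0,1]]
  ]
}}

```text
t: 30.72
ee_pos: [626.6, -91.0, 275.3]
orientation: [2.299, 2.139, 0.002]
ft_force: [-0.0, -0.1, -2.8]
width: 51.9
```

{"api": "jog_arm", "payload": {
  "steps": [
    [[0,0,0,0,0,0,-0.4],[0,0,0,0,0,0,-0.4],[0,0,0,0,0,0,-0.4],[0,0,-0.01,0,0,0,-0.4],[0,0,-0.03,0,0,0,-0.6],[0,0,-0.03,0,0,0,-1],[0,0,-0.03,0,0,0,-1],[0,0,-0.03,0,0,0,-1],[-0.029,-0.0124,0,0,0,0,-1],[-0.029,-0.0124,0,0,0,0,-1],[-0.029,-0.0124,0,0,0,0,-1],[-0.029,-0.0124,0,0,0,0,-1],[-0.029,-0.0124,0,0,0,0,-1],[-0.029,-0.0124,0,0,0,0,-1],[-0.029,-0.0124,0,0,0,0,1],[-0.029,-0.0124,0,0,0,0,1],[-0.029,-0.0124,0,0,0,0,1],[-0.029,-0.0124,0,0,0,0,1],[-0.029,-0.0124,0,0,0,0,1],[0,0,0,0,0,0,1]]
  ]
}}

```text
t: 32.38
ee_pos: [465.1, -403.3, 405.4]
orientation: [2.302, 2.135, -0.002]
ft_force: [-0.9, 0.5, -0.0]
width: 51.3
```

{"api": "jog_arm", "payload": {
  "steps": [
    [[0,0,0,0,0,0,1],[0,0,0,0,0,0,1]]
  ]
}}

```text
t: 32.55
ee_pos: [467.3, -399.1, 404.8]
orientation: [2.3, 2.14, 0.001]
ft_force: [0.6, -0.5, -0.2]
width: 37.6
```

```bash
python3 - <<'E'
from h import *
to(457,-268,0,277)
C,im=snap('scene','s13.png')
C,im=snap('side','d13.png')
C,im=snap('wrist','w13.png')
for t,z in dict(timer=0,tens_top=77,units_top=77,reset_key_top=82,start_key_top=82).items():
    for d in ctrl.landmark_of(t,'wrist'):
        if d['p']>.3: print(t,round(d['p'],2),np.round(d['uv'],0),np.round(onz(C,d['uv'],z)[0][:2],1))
E
```

```text
pos [ 467.3 -399.1  404.8] psi -0.0722 tilt [ 4.e-04  1.e-04 -1.e+00] tool d mm (shift before turn) [130.  -19.8 127.8] turn deg -4.14 t 32.55 F [ 0.6 -0.5 -0.2] w 37.6
timer 0.95 [249. 103.] [ 462.5 -317.8]
tens_top 0.84 [238.  54.] [ 457.  -271.4]
units_top 0.96 [250. 102.] [ 466.2 -318.5]
reset_key_top 0.8 [224. 160.] [ 432.9 -376.7]
reset_key_top 0.63 [249. 103.] [ 465.3 -319.4]
start_key_top 0.77 [286. 148.] [ 501.7 -368.7]
```

View pics/s13.png

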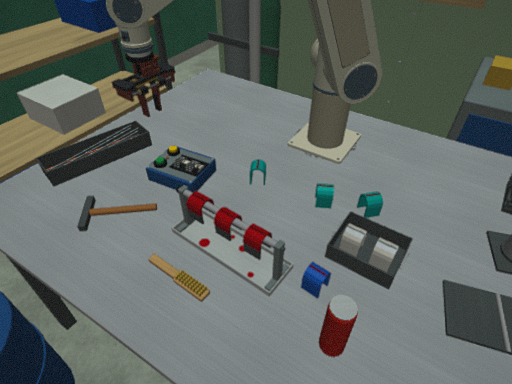

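View pics/w13.png

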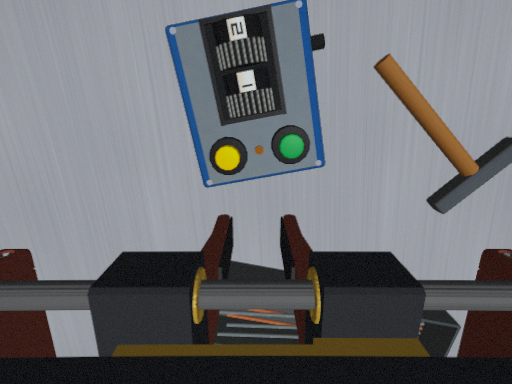

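```bash
python3 - <<'E'
from h import *
im=cv2.imread('pics/w13.png')
cv2.imwrite('pics/w13z.png',cv2.resize(im[0:195,155:340],None,fx=4,fy=3,interpolation=cv2.INTER_CUBIC))
E
```

```text
(no output)
```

View pics/w13z.png

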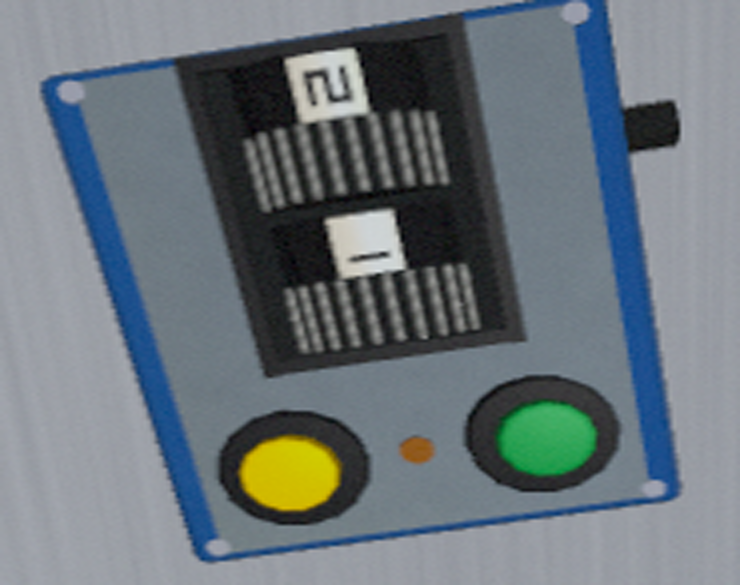

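```bash
python3 - <<'E'
from h import *
C=cam('wrist')
f=lambda x,y:(x/4+155,y/3)
names=['tens','units','yel','grn']
P=np.vstack([onz(C,[f(345,160),f(383,308)],77),onz(C,[f(290,473),f(548,438)],82)])
print(np.round(P,1))
cr=np.array([f(43,85),f(608,-2),f(678,498),f(200,560)]);Q=onz(C,cr,60);print(np.round(Q,1),Q.mean(0))
loc=np.array([[0,48],[0,-2],[-36,-55],[36,-55]])
A=np.vstack([P[:,:2],Q[:,:2]]);L=np.vstack([loc,[[-75,90],[75,90],[75,-90],[-75,-90]]])
def kab(L,A):
    l0,a0=L.mean(0),A.mean(0);H=(L-l0).T@(A-a0);th=np.arctan2(H[0,1]-H[1,0],H[0,0]+H[1,1])
    Rm=np.array([[np.cos(th),-np.sin(th)],[np.sin(th),np.cos(th)]]);t=a0-Rm@l0
    print(th,t,np.round((Rm@L.T).T+t-A,1)); return th,Rm,t
th,Rm,t=kab(L,A); kab(loc,P[:,:2])
print((Rm@loc.T).T+t)
im=cv2.imread('pics/w13.png')[2:90,205:290]
cv2.imwrite('pics/w13d.png',cv2.resize(cv2.rotate(im,cv2.ROTATE_90_COUNTERCLOCKWISE),None,fx=6,fy=6,interpolation=cv2.INTER_CUBIC))
E
```

```text
[[ 460.6 -271.6   77. ]
 [ 466.5 -319.5   77. ]
 [ 436.8 -375.2   82. ]
 [ 507.7 -367.4   82. ]]
[[ 384.  -240.    60. ]
 [ 530.3 -224.3   60. ]
 [ 547.9 -397.    60. ]
 [ 403.5 -412.3   60. ]] [ 466.44460291 -318.41533199   60.        ]
0.10769040477895168 [ 466.29460564 -317.97556467] [[ 0.6  1.4]
 [ 0.  -0.5]
 [-0.3 -1.3]
 [ 0.3 -1.3]
 [-2.   3.5]
 [ 0.8  3.8]
 [ 2.7 -2.3]
 [-2.1 -3.2]]
0.11402648603074624 [ 466.04385355 -317.54701285] [[ 0.   1.8]
 [-0.2 -0. ]
 [-0.2 -1.1]
 [ 0.4 -0.7]]
[[ 461.1354517  -270.25362914]
 [ 466.50957039 -319.96397865]
 [ 436.41468456 -376.52631459]
 [ 507.99758785 -368.78758367]]
```

View pics/w13d.png

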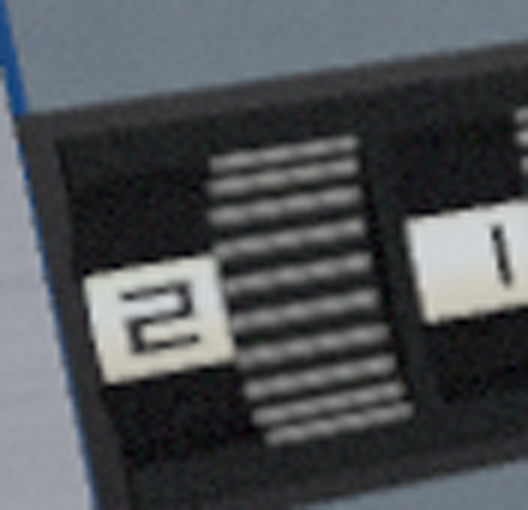

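{"api": "jog_arm", "payload": {
  "steps": [
    [[0.026,-0.001,0,0,0,0,1],[0.026,-0.001,0,0,0,0,1],[0.026,-0.001,0,0,0,0,1],[0.026,-0.001,0,0,0,0,1],[0.025,-0.0015,0,0,0,0,1],[0,0,0,0,0,-5.2,1],[0,0,0,0,0,-5.2,1],[0,0,0.03,0,0,0,1],[0,0,0.03,0,0,0,1],[0,0,0.02,0,0,0,1],[0,0,0.02,0,0,0,1],[0,0,0,0,0,0,1],[0,0,0,0,0,0,1],[0,0,0,0,0,0,1]]
  ]
}}

```text
t: 34.12
ee_pos: [471.5, -270.5, 305.2]
orientation: [2.095, 2.34, 0.0]
ft_force: [0.9, 0.7, 0.8]
width: 0.4
```

```bash
python3 - <<'E'
from h import *
to(471,-269.4,.11,265)
C,im=snap('wrist','w14.png')
C,im=snap('side','d14.png');cv2.imwrite('pics/d14z.png',cv2.resize(im[190:330,240:380],None,fx=4,fy=4,interpolation=cv2.INTER_CUBIC))
E
```

```text
pos [ 471.5 -270.5  305.2] psi 0.1101 tilt [ 9.e-04 -6.e-04 -1.e+00] tool d mm (shift before turn) [ 1.2 -0.4 40.2] turn deg 0.01 t 34.1167 F [0.9 0.7 0.8] w 0.4
```

View pics/w14.png

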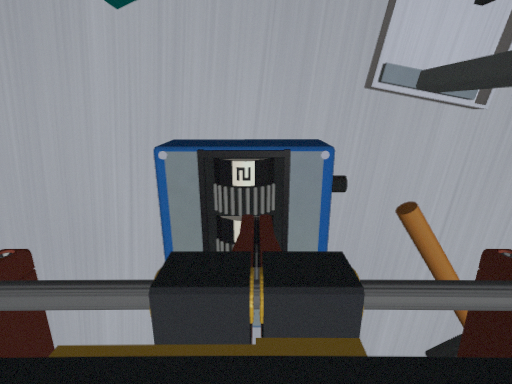

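View pics/d14z.png

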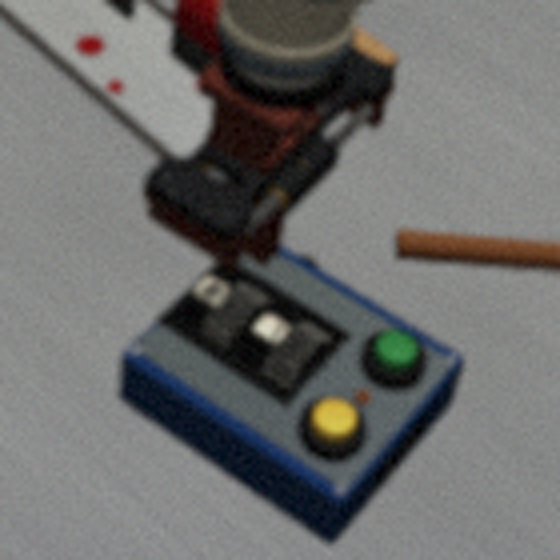

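```bash
python3 - <<'E'
from h import *
C=cam('wrist')
im=cv2.imread('pics/w14.png');cv2.imwrite('pics/w14z.png',cv2.resize(im[130:270,150:350],None,fx=4,fy=4,interpolation=cv2.INTER_CUBIC))
print(onz(C,[(244.5,200)],77), onz(C,[(158,147),(331,147)],60))
for P in ([461.1,-270.3,77],[466.4,-320,77]): print(proj(C,P))
E
```

```text
[[ 461.21313064 -267.51550645   77.        ]] [[ 387.42980717 -236.03452663   60.        ]
 [ 526.21184321 -220.75977569   60.        ]]
[[244.01302148 203.29567967]]
[[244.51175997 259.38651863]]
```

View pics/w14z.png

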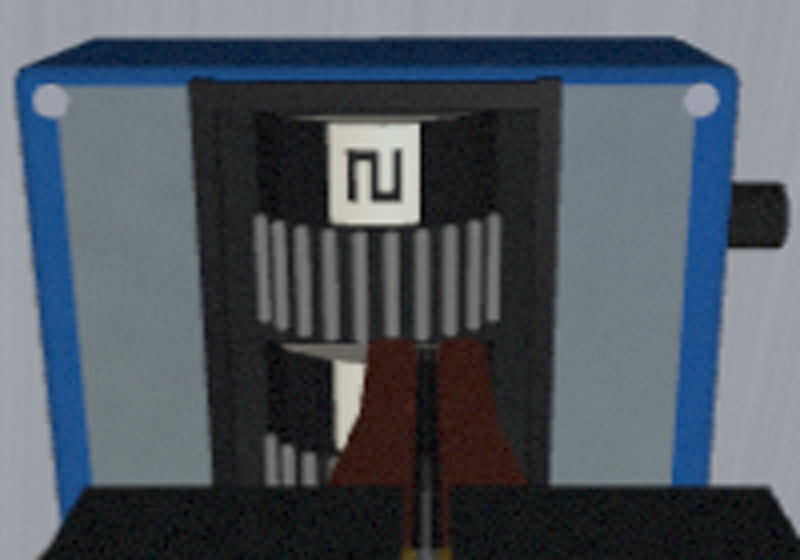

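{"api": "jog_arm", "payload": {
  "steps": [
    [[0.0015,0,0.02,0,0,0,1],[0,0,0.015,0,0,0,1],[0,0,0.006,0,0,0,1],[0,0,0.002,0,0,0,1],[0,0,0,0,0,0,1],[0,0,0,0,0,0,1]]
  ]
}}

```text
t: 34.72
ee_pos: [471.2, -269.0, 262.2]
orientation: [2.095, 2.339, 0.0]
ft_force: [0.8, -0.5, -0.2]
width: 0.5
```

{"api": "jog_arm", "payload": {
  "steps": [
    [[0,0,0.0015,0,0,0,1],[0,0,0,0,0,0,1]]
  ]
}}

```text
t: 34.88
ee_pos: [471.1, -268.9, 260.3]
orientation: [2.095, 2.339, 0.0]
ft_force: [0.3, -0.1, 0.2]
width: 0.1
```

{"api": "jog_arm", "payload": {
  "steps": [
    [[0,0,0.001,0,0,0,1],[0,0,0,0,0,0,1]]
  ]
}}

```text
t: 35.05
ee_pos: [471.0, -268.9, 259.0]
orientation: [2.096, 2.34, 0.0]
ft_force: [0.2, -0.4, 0.7]
width: 0.3
```

{"api": "jog_arm", "payload": {
  "steps": [
    [[0,0,0.0005,0,0,0,1],[0,0,0,0,0,0,1]]
  ]
}}

```text
t: 35.22
ee_pos: [471.1, -268.9, 258.6]
orientation: [2.095, 2.34, 0.0]
ft_force: [0.3, 0.0, 4.6]
width: 0.2
```

{"api": "jog_arm", "payload": {
  "steps": [
    [[0,0,0.0005,0,0,0,1],[0,0,0,0,0,0,1]]
  ]
}}

```text
t: 35.38
ee_pos: [471.2, -269.0, 258.3]
orientation: [2.095, 2.339, 0.0]
ft_force: [-0.2, 1.0, 6.8]
width: 0.5
```

{"api": "jog_arm", "payload": {
  "steps": [
    [[0,-0.0025,0,0,0,0,1],[0,-0.0025,0,0,0,0,1],[0,-0.0025,0,0,0,0,1],[0,-0.0025,0,0,0,0,1],[0,-0.0025,0,0,0,0,1],[0,-0.0025,0,0,0,0,1],[0,-0.0025,0,0,0,0,1],[0,-0.0025,0,0,0,0,1],[0,0,0,0,0,0,1],[0,0,0,0,0,0,1]]
  ]
}}

```text
t: 36.22
ee_pos: [451.3, -271.3, 258.4]
orientation: [2.095, 2.339, 0.0]
ft_force: [0.1, -0.2, 5.8]
width: 0.6
```

```bash
python3 - <<'E'
from h import *
to(461,-268.9,.11,258)
C,im=snap('wrist','w15.png')
cv2.imwrite('pics/w15z.png',cv2.resize(cv2.rotate(im[120:270,150:350],cv2.ROTATE_90_COUNTERCLOCKWISE),None,fx=3,fy=3,interpolation=cv2.INTER_CUBIC))
E
```

```text
pos [ 451.3 -271.3  258.4] psi 0.1098 tilt [ 1.4e-03 -8.0e-04 -1.0e+00] tool d mm (shift before turn) [1.3 9.9 0.4] turn deg -0.01 t 36.2167 F [ 0.1 -0.2  5.8] w 0.6
```

View pics/w15z.png

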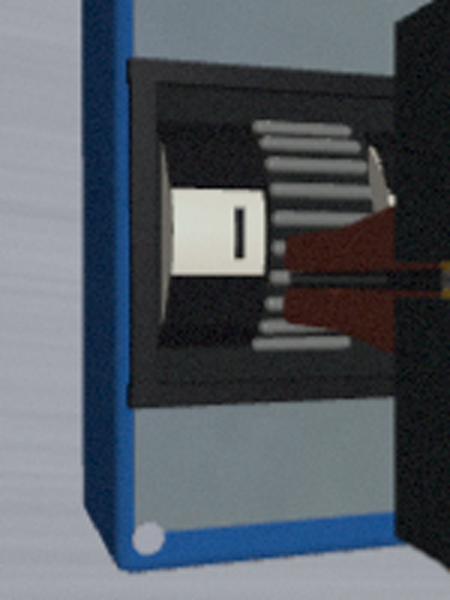

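{"api": "jog_arm", "payload": {
  "steps": [
    [[0,0,-0.01,0,0,0,1],[-0.016,0,0,0,0,0,1],[-0.017,0,0,0,0,0,1],[-0.016,0,0,0,0,0,1],[0,0,0,0,0,0,1],[0,0,0.006,0,0,0,1],[0,0,0.0025,0,0,0,1],[0,0,0.001,0,0,0,1],[0,0,0,0,0,0,1],[0,0,0,0,0,0,1]]
  ]
}}

```text
t: 37.1
ee_pos: [456.2, -319.7, 258.3]
orientation: [2.095, 2.341, -0.001]
ft_force: [-1.2, -2.2, 5.4]
width: 0.4
```

{"api": "jog_arm", "payload": {
  "steps": [
    [[0,0.0025,0,0,0,0,1],[0,0.0025,0,0,0,0,1],[0,0.0025,0,0,0,0,1],[0,0.0025,0,0,0,0,1],[0,0.0025,0,0,0,0,1],[0,0.0025,0,0,0,0,1],[0,0.0025,0,0,0,0,1],[0,0.0025,0,0,0,0,1],[0,0,0,0,0,0,1],[0,0,0,0,0,0,1]]
  ]
}}

```text
t: 37.93
ee_pos: [476.5, -317.3, 258.5]
orientation: [2.095, 2.34, -0.0]
ft_force: [-1.0, -1.4, 6.6]
width: 0.3
```

```bash
cat > dig.py <<'E'
from h import *
import sys
to(466.7,-318.7,.11,258)
C,im=snap('wrist',sys.argv[1]+'.png')
cv2.imwrite(f'pics/{sys.argv[1]}z.png',cv2.resize(cv2.rotate(im[70:270,150:350],cv2.ROTATE_90_COUNTERCLOCKWISE),None,fx=3,fy=3,interpolation=cv2.INTER_CUBIC))
E
python3 dig.py w16
```

```text
pos [ 476.5 -317.3  258.5] psi 0.1107 tilt [ 5.e-04 -6.e-04 -1.e+00] tool d mm (shift before turn) [-0.3 -9.9  0.5] turn deg 0.04 t 37.9333 F [-1.  -1.4  6.6] w 0.3
```

View pics/w16z.png

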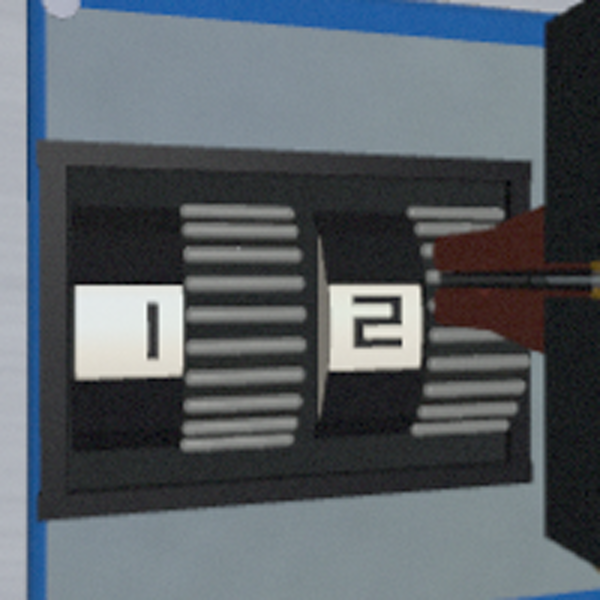

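{"api": "jog_arm", "payload": {
  "steps": [
    [[0,0,-0.006,0,0,0,1],[0,0,0,0,0,0,1],[0,-0.01,0,0,0,0,1],[0,-0.01,0,0,0,0,1],[0,0,0.004,0,0,0,1],[0,0,0.002,0,0,0,1],[0,0,0,0,0,0,1],[0,0.0025,0,0,0,0,1],[0,0.0025,0,0,0,0,1],[0,0.0025,0,0,0,0,1],[0,0.0025,0,0,0,0,1],[0,0.0025,0,0,0,0,1],[0,0.0025,0,0,0,0,1],[0,0.0025,0,0,0,0,1],[0,0.0025,0,0,0,0,1],[0,0,0,0,0,0,1],[0,0,0,0,0,0,1]]
  ]
}}

```text
t: 39.4
ee_pos: [476.4, -317.5, 258.5]
orientation: [2.096, 2.34, 0.001]
ft_force: [-0.6, 2.6, 6.2]
width: 0.5
```

{"api": "jog_arm", "payload": {
  "steps": [
    [[0,0,-0.006,0,0,0,1],[0,0,0,0,0,0,1],[0,-0.01,0,0,0,0,1],[0,-0.01,0,0,0,0,1],[0,0,0.004,0,0,0,1],[0,0,0.002,0,0,0,1],[0,0,0,0,0,0,1],[0,0.0025,0,0,0,0,1],[0,0.0025,0,0,0,0,1],[0,0.0025,0,0,0,0,1],[0,0.0025,0,0,0,0,1],[0,0.0025,0,0,0,0,1],[0,0.0025,0,0,0,0,1],[0,0.0025,0,0,0,0,1],[0,0.0025,0,0,0,0,1],[0,0,0,0,0,0,1],[0,0,0,0,0,0,1]]
  ]
}}

```text
t: 40.82
ee_pos: [476.5, -317.5, 258.5]
orientation: [2.096, 2.34, 0.0]
ft_force: [-1.6, 0.7, 5.0]
width: 0.6
```

```bash
python3 dig.py w17
```

```text
pos [ 476.5 -317.5  258.5] psi 0.1098 tilt [ 5.e-04 -1.e-04 -1.e+00] tool d mm (shift before turn) [-0.1 -9.9  0.5] turn deg -0.01 t 40.8167 F [-1.6  0.7  5. ] w 0.6
```

View pics/w17z.png

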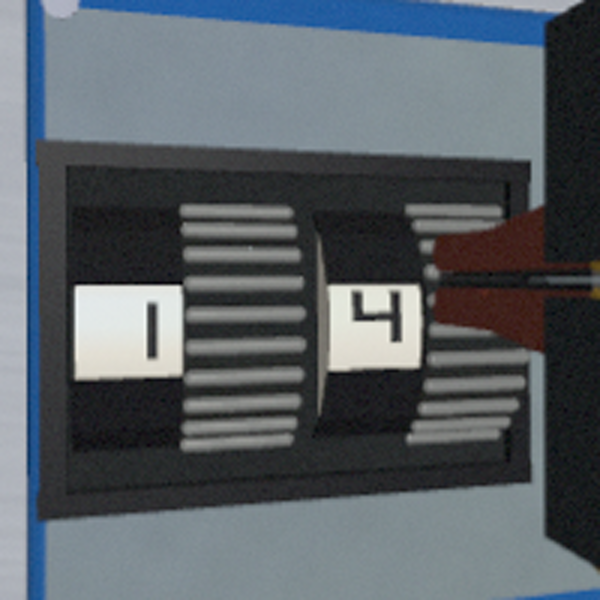

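Reads 1 and 4; one more stroke, then lift clear.

{"api": "jog_arm", "payload": {
  "steps": [
    [[0,0,-0.006,0,0,0,1],[0,0,0,0,0,0,1],[0,-0.01,0,0,0,0,1],[0,-0.01,0,0,0,0,1],[0,0,0.004,0,0,0,1],[0,0,0.002,0,0,0,1],[0,0,0,0,0,0,1],[0,0.0025,0,0,0,0,1],[0,0.0025,0,0,0,0,1],[0,0.0025,0,0,0,0,1],[0,0.0025,0,0,0,0,1],[0,0.0025,0,0,0,0,1],[0,0.0025,0,0,0,0,1],[0,0.0025,0,0,0,0,1],[0,0.0025,0,0,0,0,1],[0,0,0,0,0,0,1],[0,0,-0.01,0,0,0,1],[0,0,-0.03,0,0,0,1],[0,0,0,0,0,0,1],[0,0,0,0,0,0,1]]
  ]
}}

```text
t: 42.53
ee_pos: [476.7, -317.9, 299.9]
orientation: [2.094, 2.337, 0.001]
ft_force: [-0.5, 0.9, -0.3]
width: 0.7
```

```bash
python3 dig.py w18; python3 - <<'E'
from h import *
th=.11;t=np.array([461.2,-269])-np.array([-48*np.sin(th),48*np.cos(th)])
Rm=np.array([[np.cos(th),-np.sin(th)],[np.sin(th),np.cos(th)]])
for n,l in(('reset',(-36,-55)),('start',(36,-55))):
    p=Rm@np.array(l)+t;print(n,p);to(p[0],p[1],.11,265)
snap('side','d18.png');snap('scene','s18.png')
E
```

```text
pos [ 476.7 -317.9  299.9] psi 0.1098 tilt [ 0.0028 -0.002  -1.    ] tool d mm (shift before turn) [  0.4 -10.1  41.9] turn deg -0.01 t 42.5333 F [-0.5  0.9 -0.3] w 0.7
reset [ 436.72474546 -375.32949692]
pos [ 476.3 -317.6  298.8] psi 0.1098 tilt [ 1.1e-03 -7.0e-04 -1.0e+00] tool d mm (shift before turn) [-53.  -45.7  33.8] turn deg -0.01 t 42.5833 F [-0.1  0.2 -0.4] w 0.4
start [ 508.28958451 -367.42545926]
pos [ 476.3 -317.6  298.8] psi 0.1098 tilt [ 1.1e-03 -7.0e-04 -1.0e+00] tool d mm (shift before turn) [-53.   26.3  33.9] turn deg -0.01 t 42.5833 F [-0.1  0.2 -0.4] w 0.4
```

View pics/w18z.png

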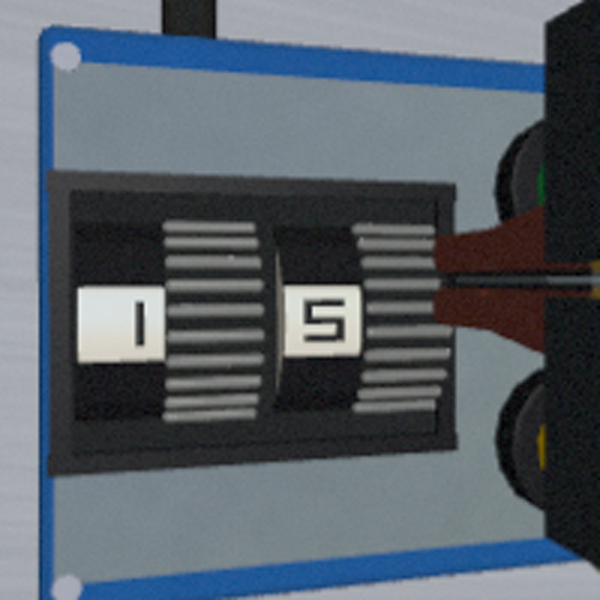

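View pics/s18.png

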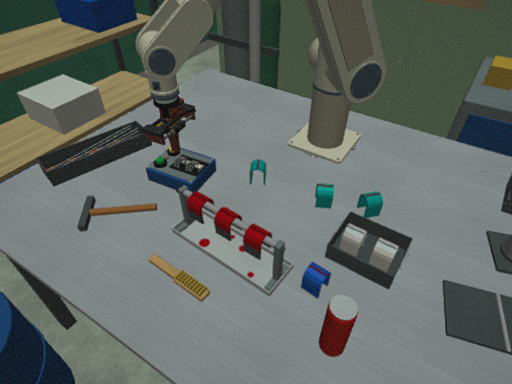

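View pics/d18.png

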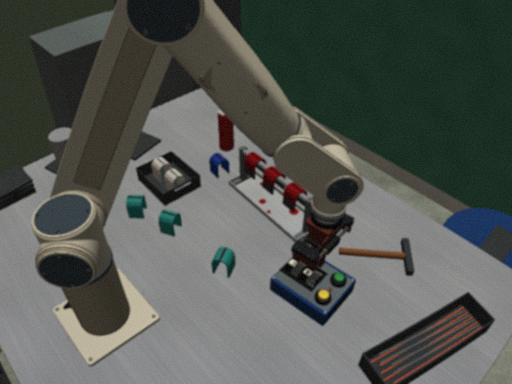

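```bash
python3 - <<'E'
import cv2,numpy as np
a=cv2.imread('pics/s18.png')[180:290,170:420];b=cv2.imread('pics/d18.png')[130:250,130:330]
cv2.imwrite('pics/z18a.png',cv2.resize(a,None,fx=3,fy=3,interpolation=cv2.INTER_CUBIC));cv2.imwrite('pics/z18b.png',cv2.resize(b,None,fx=3.5,fy=3.5,interpolation=cv2.INTER_CUBIC))
E
```

```text
(no output)
```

View pics/z18a.png

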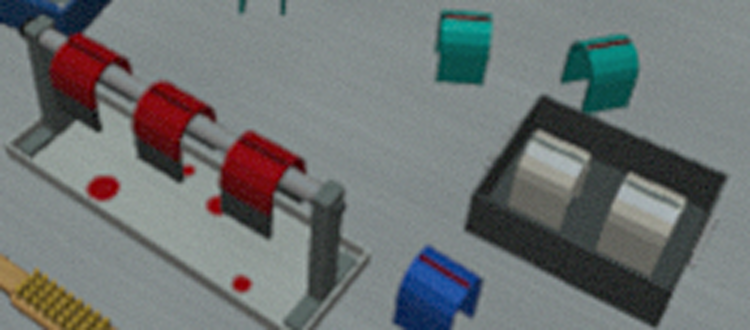

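View pics/z18b.png

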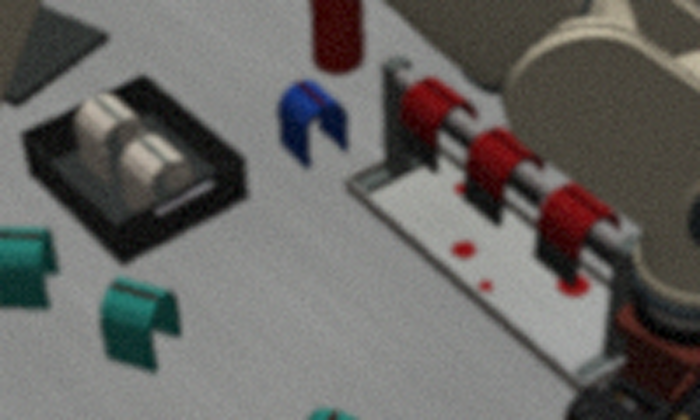

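{"api": "jog_arm", "payload": {
  "steps": [
    [[-0.0265,-0.023,0,0,0,0,1],[-0.0265,-0.023,0,0,0,0,1],[0,0,0,0,0,0,1],[0,0,0.02,0,0,0,1],[0,0,0.01,0,0,0,1],[0,0,0,0,0,0,1],[0,0,0,0,0,0,1]]
  ]
}}

```text
t: 43.27
ee_pos: [436.2, -374.5, 267.1]
orientation: [-2.094, -2.338, -0.0]
ft_force: [-0.2, -0.5, -0.2]
width: 0.4
```

```bash
python3 - <<'E'
from h import *
to(436.7,-375.5,.11,257)
for n in('side','scene'):
    C,im=snap(n); cv2.imwrite(f'pics/k19{n}.png',cv2.resize(im[220:330,250:370] if n=='side' else im[120:200,130:230],None,fx=5,fy=5,interpolation=cv2.INTER_CUBIC))
E
```

```text
pos [ 436.2 -374.5  267.1] psi 0.1104 tilt [-0.0022  0.002  -1.    ] tool d mm (shift before turn) [-1.   0.4 10.1] turn deg 0.02 t 43.2667 F [-0.2 -0.5 -0.2] w 0.4
```

View pics/k19side.png

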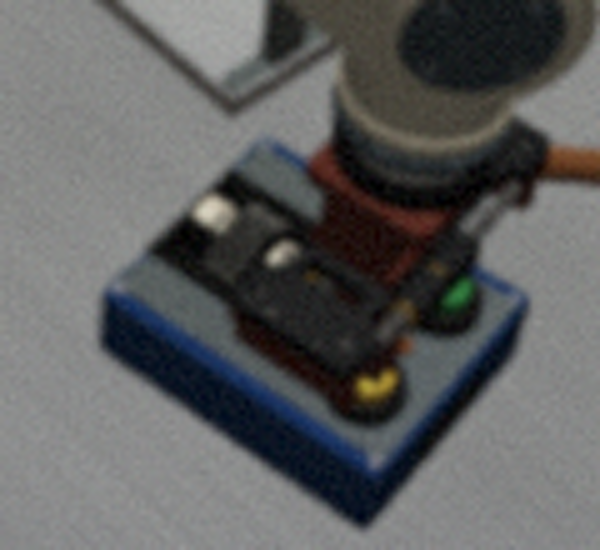

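View pics/k19scene.png

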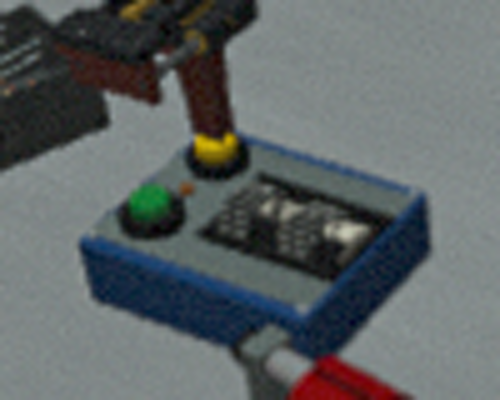

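{"api": "jog_arm", "payload": {
  "steps": [
    [[-0.001,0,0.004,0,0,0,1],[0,0,0.003,0,0,0,1],[0,0,0.001,0,0,0,1],[0,0,0,0,0,0,1]]
  ]
}}

```text
t: 43.7
ee_pos: [437.0, -376.4, 260.7]
orientation: [2.095, 2.339, 0.0]
ft_force: [2.3, -0.5, 2.6]
width: 0.3
```

{"api": "jog_arm", "payload": {
  "steps": [
    [[0,0,0.001,0,0,0,1],[0,0,0,0,0,0,1]]
  ]
}}

```text
t: 43.87
ee_pos: [436.9, -376.4, 259.7]
orientation: [2.095, 2.339, 0.0]
ft_force: [2.9, 0.1, 4.9]
width: 0.5
```

{"api": "jog_arm", "payload": {
  "steps": [
    [[0,0,0.001,0,0,0,1],[0,0,0,0,0,0,1]]
  ]
}}

```text
t: 44.03
ee_pos: [436.8, -376.4, 258.5]
orientation: [2.095, 2.339, 0.0]
ft_force: [4.1, 0.4, 4.6]
width: 0.2
```

{"api": "jog_arm", "payload": {
  "steps": [
    [[0,0,0.001,0,0,0,1],[0,0,0,0,0,0,1]]
  ]
}}

```text
t: 44.2
ee_pos: [436.8, -376.5, 258.2]
orientation: [2.095, 2.339, 0.0]
ft_force: [1.7, 2.7, 11.7]
width: 0.5
```

{"api": "jog_arm", "payload": {
  "steps": [
    [[0,0,0.001,0,0,0,1],[0,0,0,0,0,0,1]]
  ]
}}

```text
t: 44.37
ee_pos: [436.9, -376.5, 258.1]
orientation: [2.095, 2.339, 0.0]
ft_force: [0.2, 3.1, 19.1]
width: 0.4
```

{"api": "jog_arm", "payload": {
  "steps": [
    [[0,0,0.0005,0,0,0,1],[0,0,0,0,0,0,1],[0,0,0,0,0,0,1]]
  ]
}}

```text
t: 44.62
ee_pos: [436.8, -376.5, 258.0]
orientation: [2.095, 2.339, 0.0]
ft_force: [-0.1, 4.8, 23.6]
width: 0.7
```

```bash
python3 - <<'E'
from h import *
to(436.7,-375.5,.11,257)
for n in('side','scene'):
    C,im=snap(n); cv2.imwrite(f'pics/k20{n}.png',cv2.resize(im[220:330,250:370] if n=='side' else im[120:200,130:230],None,fx=5,fy=5,interpolation=cv2.INTER_CUBIC))
E
```

```text
pos [ 436.8 -376.5  258. ] psi 0.1098 tilt [ 0.0014 -0.001  -1.    ] tool d mm (shift before turn) [1. 0. 1.] turn deg -0.01 t 44.6167 F [-0.1  4.8 23.6] w 0.7
```

View pics/k20scene.png

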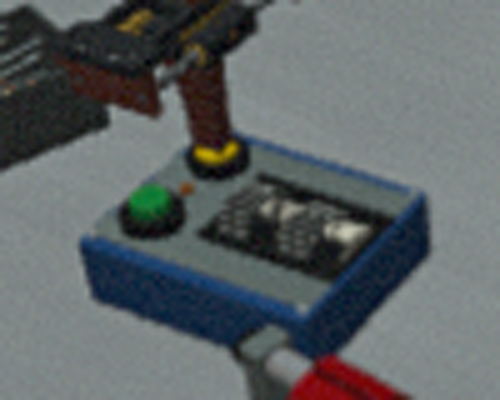

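View pics/k20side.png

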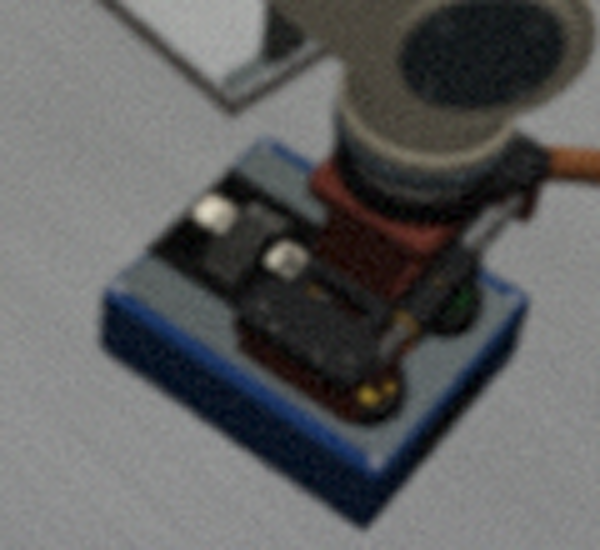

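{"api": "jog_arm", "payload": {
  "steps": [
    [[0,0,-0.005,0,0,0,1],[0,0,-0.01,0,0,0,1],[0,0,-0.02,0,0,0,1],[0,0,0,0,0,0,1],[0,0.024,0,0,0,0,1],[0,0.024,0,0,0,0,1],[0,0.024,0,0,0,0,1],[0,0,0,0,0,0,1],[0,0,0.015,0,0,0,1],[0,0,0.007,0,0,0,1],[0,0,0,0,0,0,1],[0,0,0,0,0,0,1]]
  ]
}}

```text
t: 45.72
ee_pos: [507.1, -368.1, 267.7]
orientation: [-2.094, -2.338, 0.001]
ft_force: [-0.2, 0.9, 0.1]
width: 0.6
```

```bash
python3 - <<'E'
from h import *
to(508.3,-367.9,.11,258)
for n in('scene',):
    C,im=snap(n,'s21.png'); cv2.imwrite(f'pics/k21{n}.png',cv2.resize(im[220:330,250:370] if n=='side' else im[120:200,130:230],None,fx=5,fy=5,interpolation=cv2.INTER_CUBIC))
E
```

```text
pos [ 507.1 -368.1  267.7] psi 0.1096 tilt [-0.0024  0.0016 -1.    ] tool d mm (shift before turn) [0.1 1.3 9.7] turn deg -0.02 t 45.7167 F [-0.2  0.9  0.1] w 0.6
```

View pics/k21scene.png

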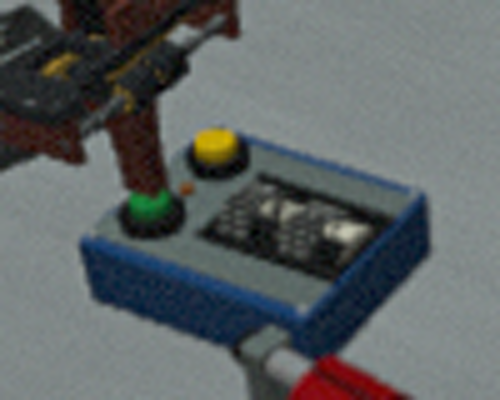

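Yellow is back up, and the finger is over the green key. Pressing in stages.

{"api": "jog_arm", "payload": {
  "steps": [
    [[0,0.001,0.004,0,0,0,1],[0,0,0.003,0,0,0,1],[0,0,0.002,0,0,0,1],[0,0,0.001,0,0,0,1],[0,0,0,0,0,0,1]]
  ]
}}

```text
t: 46.18
ee_pos: [509.2, -368.5, 259.1]
orientation: [2.095, 2.339, -0.0]
ft_force: [0.3, -2.0, 4.5]
width: 0.2
```

{"api": "jog_arm", "payload": {
  "steps": [
    [[0,0,0.001,0,0,0,1],[0,0,0.001,0,0,0,1],[0,0,0,0,0,0,1]]
  ]
}}

```text
t: 46.43
ee_pos: [509.2, -368.5, 258.2]
orientation: [2.095, 2.339, -0.0]
ft_force: [-3.5, 0.8, 11.9]
width: 0.3
```

{"api": "jog_arm", "payload": {
  "steps": [
    [[0,0,0.001,0,0,0,1],[0,0,0.0005,0,0,0,1],[0,0,0,0,0,0,1]]
  ]
}}

```text
t: 46.68
ee_pos: [509.2, -368.6, 258.0]
orientation: [2.095, 2.339, -0.0]
ft_force: [-6.7, 1.5, 22.9]
width: 0.5
```

{"api": "jog_arm", "payload": {
  "steps": [
    [[0,0,-0.005,0,0,0,1],[0,0,-0.01,0,0,0,1],[0,0,-0.03,0,0,0,1],[0,0,-0.03,0,0,0,1],[0,0,-0.03,0,0,0,1],[0,0,-0.03,0,0,0,1],[-0.03,0,0,0,0,0,1],[-0.03,0,0,0,0,0,1],[0,0,0,0,0,0,1],[0,0,0,0,0,0,1]]
  ]
}}

```text
t: 47.52
ee_pos: [515.2, -428.6, 389.9]
orientation: [-2.097, -2.338, -0.0]
ft_force: [-0.1, -0.2, -0.1]
width: 0.3
```

```bash
python3 - <<'E'
from h import *
to(508.3,-367.9,.11,258)
for n in('scene','wrist','side'): snap(n,f'f22{n}.png')
im=cv2.imread('pics/f22wrist.png');cv2.imwrite('pics/f22wz.png',cv2.resize(cv2.rotate(im[0:230,110:340],cv2.ROTATE_90_COUNTERCLOCKWISE),None,fx=2.6,fy=2.6,interpolation=cv2.INTER_CUBIC))
E
```

```text
pos [ 515.2 -428.6  389.9] psi 0.1083 tilt [-5.e-04  9.e-04 -1.e+00] tool d mm (shift before turn) [ 60.9  -0.2 131.9] turn deg -0.1 t 47.5167 F [-0.1 -0.2 -0.1] w 0.3
```

View pics/f22wz.png

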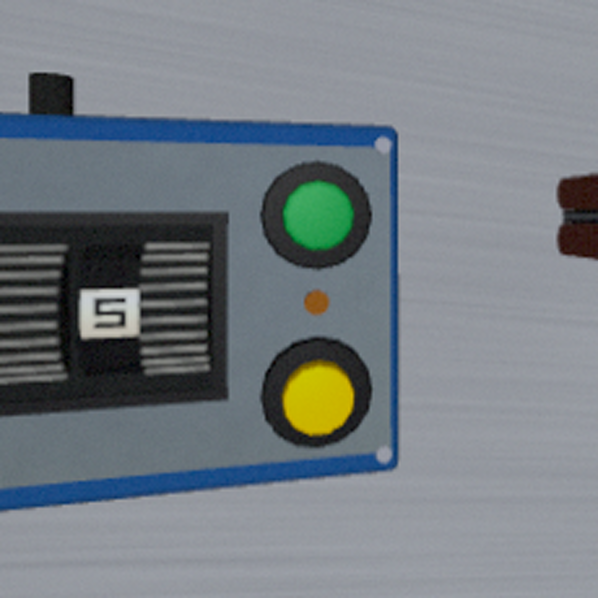

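View pics/f22scene.png

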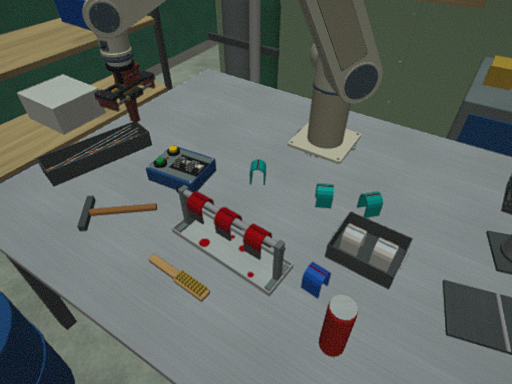

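View pics/f22side.png

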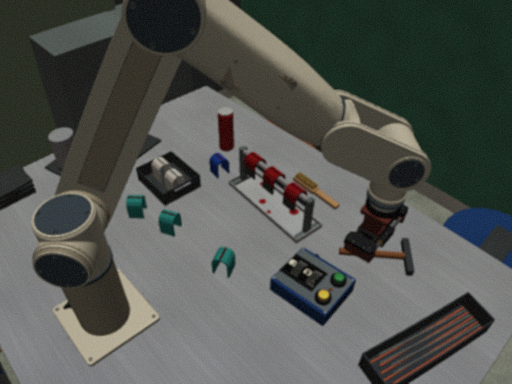

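{"api": "jog_arm", "payload": {
  "steps": [
    [[0.03,0,0,0,0,0,1],[0.03,0,0,0,0,0,1],[0,0,0,0,0,0,1],[0,0,0,0,0,0,1],[0,0,0,0,0,0,1]]
  ]
}}

```text
t: 48.08
ee_pos: [509.3, -367.7, 390.5]
orientation: [2.094, 2.341, -0.0]
ft_force: [-0.3, 0.0, 0.0]
width: 0.7
```

```bash
python3 - <<'E'
from h import *
C,im=snap('wrist','w23.png');cv2.imwrite('pics/w23z.png',cv2.resize(cv2.rotate(im[0:230,110:340],cv2.ROTATE_90_COUNTERCLOCKWISE),None,fx=2.6,fy=2.6,interpolation=cv2.INTER_CUBIC))
E
```

```text
(no output)
```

View pics/w23z.png

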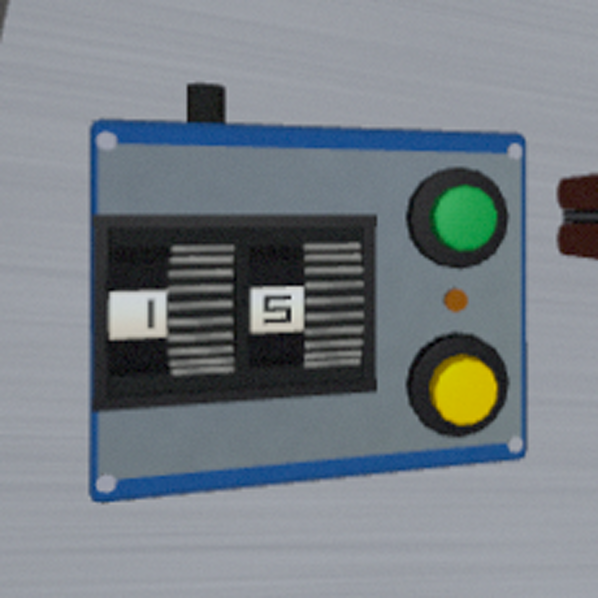

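The timer reads 15, both keys are up, and the robot touches nothing. Handing in.

```bash
python3 -c "
from workcell import ctrl
print(ctrl.close_job())"
```

```text
the job is handed in; nothing more can be done
None
```

The job is done and handed in after about 48 s of robot time; no verdict came back.

- **Coupons:** both white coupons stand in the steel tin. Three red coupons were on the bench, and I saw no fourth in any view. All three hang over the bar about 95 mm apart, centre to centre, with a leg on each side, so none touches another.
- **Timer:** I rolled tens from 2 to 1 and units from 1 to 5.
- **Keys:** I pressed yellow reset until it stopped moving, at about 24 N, then let it up. I pressed green start after that, to about 23 N. The stopping point measured 5.7 to 5.8 mm of travel, within measurement error of the 6 mm given. The picture taken with yellow pressed shows it still above its collar, so it stopped on its own travel.

The last pictures show the timer at 15, both keys up, and the coupons on the rail and in the tin. The spray can, hammer and brush are where they were, and the gripper is clear of everything. No check failed. The only disagreement was between wrist-camera estimates of the red coupons' positions, which differed by about 3 mm from view to view; the grasps and hangs were not affected.

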